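Load a drill jig and lock its top plate

ROBOT

A 6-joint arm with a two-finger parallel gripper is mounted at the origin on the work surface. World frame = base frame: x ahead of the robot, y to its left, z up, the work surface at z = 0. Lengths are in m, angles in rad, forces in N, time in s.
With the tool pointing down it reaches from about 0.375 to 0.9 m from the base axis. Payload 3.1 kg.
Tool frame: the origin (TCP) lies on the centre line of the jaws, within the pads' length; the fingertips stand ahead of it and the grasp point (between the pads) lies 3 mm ahead of it (robot.tip_reach is the z of the fingertips in the tool frame, in m); z points along the fingers, y is the line along which they close (so a half turn about z gives the same grasp; the last joint's range is limited). The gripper opens to 87 mm and grips with 3 to 60 N. Pads are 19 mm wide; open, the fingers measure 117 mm over their backs; the gripper's body (75 mm by 190 mm) begins 51 mm behind the grasp point.
Start: joints at [-1.431, 0.527, 1.433, -0, 1.181, -0.178], TCP at [0.195, -0.594, 0.245] pointing down, gripper open.
Joint ranges: [-3.08, 3.08], [-0.75, 2.2], [0.22, 2.44], [-1.43, 4.57], [0, 2.65], [-2.85, 2.85]. Speed limits (rad/s): [2.79, 2.79, 3.14, 3.14, 3.14, 3.14].

INTERFACE

Orientations are given as a unit quaternion [x, y, z, w].
In Python, from rig import sensors, eyes, ticket, robot gives the robot as it stands.
- The arm moves only by the tool drive_tool, never from a script. Its argument "deltas" is a list that holds one entry, the list of rows, each a list of 6 numbers: the shift along the tool's x, y, z in mm, then the turn, a rotation vector about the tool's x, y, z in rad. A call has 1 to 8 rows; each row shifts and turns the commanded pose from where the row before left it, along the tool's axes as they then stand; what a row does not reach is not made up. A row lasts 1/12 s, in which the tool goes at most 41.7 mm and 7.16 degrees, less where a joint would pass 70% of its speed; a pose out of reach is approached as far as the arm can. A call is refused whole if a number of a shift passes 41.7 or a number of a turn 0.125, either way. A call with a gripper value outside its range is refused whole. "gripper" is the opening in per cent of the stroke, from 0 (shut) to 100 (fully open), set as the call begins (left out, the last holds). The fingers move at their own pace and stop on an object; "squeeze" is the grip in N (left out, the last holds). Time passes only in rows, so rows that do not move let the fingers close. It gives the time, the measured TCP pose, the force, the opening and the grip force at its end, in the units of the state.
- sensors.get_obs(): the state, without advancing time (a new reading comes with each control period).
- eyes.camera(name): name is "scene" or "top" or "wrist"; returns a dict with "img" (420x560x3 uint8, red, green, blue), "fov_y" (degrees; the focal length in pixels is half the picture's height over the tangent of half this angle, whatever the lens; pixels are square), "cx", "cy" (the principal point, pixels), "xyz" and "attitude" of the camera in the world; the wrist camera has in their place "hand_eye" (4x4, takes a point from camera to tool coordinates, whose origin is the TCP and whose axes are the flange's). Camera axes: x right, y up, looking along -z (the intrinsics and any distortion apply to the point x, -y, -z); pixel columns grow to the right and rows downward; lengths in m; the calibration is good to about 2 mm. A picture is of the moment at which its call begins: read the wrist's pose just before it. There is no depth.
- ticket.hand_in(): hands the job in; it is judged then, once.
The state is a dict: "time": time; "q": joint angles; "joint_velocities": joint speeds; "joint_torque": joint torques, N m; "position": TCP position; "tool_rot": TCP orientation; "ft_force": force on the tool from outside, world axes, zero at the start; "moment": the same for the moment, N m; "grip_width": finger opening in m; "grip_force": force on a finger pad.
Only numpy, scipy, OpenCV 4.12 (cv2) and the standard library are available. Lean on these libraries where they do the work, as an engineer would, in place of code of your own. Each camera call takes 0.05 s, during which the arm holds its last target. There are 200 camera calls.

TASK

Lay every rusty axle adjuster block flat in a pocket of the drill jig (one to a pocket, any pocket, lengthwise across the jig), then lower the aluminium top plate level over the two guide pins until it rests fully down on both shoulders. With the top plate down, knock both sprung lock pegs fully down with the mallet, not with the gripper, and stand the mallet upright on the middle of its rubber mat again. Leave the other things on the bench where they are.

Things in the scene. Friction and masses are not known exactly. Their poses are not given: they have to be found in the camera images.
- jig: fixed drill jig, dark steel bed 110 (x) x 290 (y) x 18 (z) mm; origin: centre of its underside, z up. Bed top at z = 18. Four shallow pockets side by side along y. At each end (y = 106..142 and -142..-106) a grey shoulder, 100 deep in x, rises to z = 52 mm. Dark bores for the lock pegs are marked on the shoulders at (x, y) = (-22, +124) and (+22, -124)
- pocket_1 (a point): centre of the floor of the first of the jig's four pockets, at x = 0, y = -78, z = 18 mm of the jig; axes as the jig's. The other three are 52, 104 and 156 mm on along +y (jig y = -26, +26, +78). Each pocket is 76 mm (x) by 46 mm (y), its walls 6 mm high (6 mm thick between pockets, 8 mm at front and back)
- pin_1 (a point): tip of an upright steel guide pin of the jig, at x = 22, y = 124, z = 84 mm of the jig; 12 mm thick from the shoulder (z = 52) up to z = 72, then tapering to 5 mm at the tip
- pin_2 (a point): tip of an upright steel guide pin of the jig, at x = -22, y = -124, z = 84 mm of the jig; 12 mm thick from the shoulder (z = 52) up to z = 72, then tapering to 5 mm at the tip
- plate: the jig's loose aluminium top plate, 100 (x) x 288 (y) x 10 (z) mm, about 0.85 kg in all. Origin: centre of its underside, z up. Two round through holes, 14.5 mm wide, at (x, y) = (+22, +124) and (-22, -124) mm take the guide pins; it fits either way round (half turn). Lock-peg bosses, 26 wide, 22 high, at the other two corners. Down on both shoulders, its origin is 52 mm above the jig's origin
- plate_handle (a point): grip point of the plate's handle, a black upright bar over the middle of the plate, 60 mm (x) x 18 mm (y), from 10 to 50 mm above the plate's underside; this point is 30 mm above the underside; axes as the plate's. Grip it across y
- peg_a: head of sprung lock peg a, a steel disc 24 mm across and 10 mm thick carried by the top plate, over the corner at x = -22, y = +124 mm of the plate's frame; origin at the centre of the head's underside, 40 mm above the plate's upper face when up, 24 mm when fully down; the head's top is 10 mm higher
- peg_b: head of sprung lock peg b, a steel disc 24 mm across and 10 mm thick carried by the top plate, over the corner at x = +22, y = -124 mm of the plate's frame; origin at the centre of the head's underside, 40 mm above the plate's upper face when up, 24 mm when fully down; the head's top is 10 mm higher
- peg_a_slide (a joint): travel of lock peg a in m: 0 = up, grows downwards, 0.016 = fully down on its stop. It starts within 3 mm of up. Spring (150 N/m) plus friction (6 N): about 6 N starts it, about 8.5 N brings it home, and the friction then keeps it where it was driven
- peg_b_slide (a joint): travel of lock peg b in m: 0 = up, grows downwards, 0.016 = fully down on its stop. It starts within 3 mm of up. Spring (150 N/m) plus friction (6 N): about 6 N starts it, about 8.5 N brings it home, and the friction then keeps it where it was driven
- mallet: short nylon mallet, about 0.45 kg, standing upright on one round face of its head, handle level. Head: upright cylinder 60 mm across, 76 mm high; origin at the centre of its underside (the striking face), z up. Wooden handle 24 mm wide (y), 26 mm high, axis 40 mm above the face, running along -x from the head (x = -30) to x = -148 mm. Balances about 10 mm from the head axis towards the handle
- mat: black rubber mat fixed to the tiles, 130 x 130 x 4 mm, the mallet's place; origin at the centre of its underside
- block_1: rusty rear-axle adjuster block, a plain steel block 62 long (x) x 34 wide (y) x 28 high (z) mm with a dark hole and slot marked on its top; about 0.25 kg; origin at the centre of its underside, z up. Two to four of the four blocks are there at a start
- block_2: rusty rear-axle adjuster block, a plain steel block 62 long (x) x 34 wide (y) x 28 high (z) mm with a dark hole and slot marked on its top; about 0.25 kg; origin at the centre of its underside, z up. Two to four of the four blocks are there at a start
- block_3: rusty rear-axle adjuster block, a plain steel block 62 long (x) x 34 wide (y) x 28 high (z) mm with a dark hole and slot marked on its top; about 0.25 kg; origin at the centre of its underside, z up. Two to four of the four blocks are there at a start
- block_4: rusty rear-axle adjuster block, a plain steel block 62 long (x) x 34 wide (y) x 28 high (z) mm with a dark hole and slot marked on its top; about 0.25 kg; origin at the centre of its underside, z up. Two to four of the four blocks are there at a start
- wrench_case: yellow plastic torque wrench case, 330 (x) x 110 x 52 mm; bystander, origin at the centre of its underside
- pressure_plate: bronze clutch pressure plate, 124 mm across, 30 mm high over its four posts; bystander, origin at the centre of its underside
- punch: steel pin punch, 160 mm long (x), 12 mm thick; bystander, origin at the centre of its underside
- sprocket: dark steel chain sprocket lying flat, 120 mm across, 7 mm thick; bystander, origin at the centre of its underside
- axle: steel wheel axle lying down, 170 mm long (x), 16 mm thick, 26 mm at its head; bystander, origin at the centre of its underside
Mind the look-alikes: they are no part of the job. Leave any orange or red look-alike of the block_2 alone.

How it is judged:
On the way, in this order (a step that is already met when the one before it is completed fails the run):
1. every block there is lies flat in a pocket of the jig (x of block_1 in the frame of jig between -0.011 and 0.011 m and y of block_1 in the frame of jig between -0.092 and 0.092 m and z of block_1 in the frame of jig between 0.014 and 0.021 m and angle between the x axis of each of block_1, block_2, block_3, block_4 and the x axis of jig, either way round below 0.3 rad and angle between each of block_1, block_2, block_3, block_4's own z axis and vertical below 0.08 rad and x of block_2 in the frame of jig between -0.011 and 0.011 m and y of block_2 in the frame of jig between -0.092 and 0.092 m and z of block_2 in the frame of jig between 0.014 and 0.021 m and x of block_3 in the frame of jig between -0.011 and 0.011 m and y of block_3 in the frame of jig between -0.092 and 0.092 m and z of block_3 in the frame of jig between 0.014 and 0.021 m and x of block_4 in the frame of jig between -0.011 and 0.011 m and y of block_4 in the frame of jig between -0.092 and 0.092 m and z of block_4 in the frame of jig between 0.014 and 0.021 m), for 0.2 s.
2. the top plate rests down on both shoulders over the guide pins, the blocks in their pockets, the pegs still up (all of step 1 and horizontal distance between plate and jig below 0.004 m and z of plate in the frame of jig between 0.049 and 0.0545 m and angle between the x axis of plate and the x axis of jig, either way round below 0.04 rad and angle between plate's own z axis and vertical below 0.025 rad and value of joint each of peg_a_slide, peg_b_slide below 0.006 m), for 0.2 s.
3. both lock pegs are driven down, the mallet on the last of them (horizontal distance between plate and jig below 0.004 m and z of plate in the frame of jig between 0.049 and 0.0545 m and angle between the x axis of plate and the x axis of jig, either way round below 0.04 rad and angle between plate's own z axis and vertical below 0.025 rad and value of joint each of peg_a_slide, peg_b_slide above 0.012 m and (contact force between mallet and peg_a above 1 N or contact force between mallet and peg_b above 1 N)).
At the end, for the whole second after the job is handed in: Every block flat in a pocket (11 mm of the jig's middle line, 0.3 rad of its x either way); plate on the pins, down on both shoulders (4 mm aside, 2.5 mm high, level to 0.025 rad); both pegs down over 12 mm; mallet upright, at rest, head within 45 mm of the mat's middle (all of step 1 and horizontal distance between plate and jig below 0.004 m and z of plate in the frame of jig between 0.049 and 0.0545 m and angle between the x axis of plate and the x axis of jig, either way round below 0.04 rad and angle between plate's own z axis and vertical below 0.025 rad and value of joint each of peg_a_slide, peg_b_slide above 0.012 m and horizontal distance between mallet and mat below 0.045 m and z of mallet in the frame of mat between 0.001 and 0.007 m and angle between mallet's own z axis and vertical below 0.06 rad and linear speed of each of mallet, plate below 0.02 m/s); the robot touches nothing.
It fails at once if a lock peg is pushed by the gripper or arm (over 5 N) instead of the mallet (contact force between any of the fingers, the arm and peg_a above 5 N or contact force between any of the fingers, the arm and peg_b above 5 N).
It fails at once if another thing on the bench is moved more than 30 mm (distance of any of wrench_case, pressure_plate, punch, sprocket, axle from where it was at the start of the episode above 0.03 m).
Of block_1, block_2, block_3, block_4 only 2 to 4 are there at a start; the rules pass over those that are not, and their reading is None.
At some moment in a run one of block_1, block_2, block_3, block_4, plate may be knocked a few centimetres aside while the robot is not near it.
It also fails if it takes over 210 s, if anything falls off the work surface, if the arm or the gripper's body presses on something with over 40 N, if the wrist force passes 120 N, or if a joint passes its speed limit or range.

## Working session

There is one attempt and no reset: what is moved stays moved. The work goes in short steps, Python scripts to look and compute and a tool call to move; the robot and the scene stay as the last step left them, time stands still between calls to the robot, and variables do not carry over. Pictures are saved under pics/ and viewed, at most 14 in all, crops included, and the job is handed in when it is done.

Besides the shell and the picture viewer there is one more tool, called after "Request:" as name(argument=value, ...), one argument or row to a line, values as JSON. drive_tool: Moves the arm, as the interface text tells. Its arguments: {"type":"object","properties":{"deltas":{"type":"array"},"gripper":{"type":"number"},"squeeze":{"type":"number"}},"required":["deltas"]}

```bash
ls; mkdir -p pics; cat > h.py <<'E'
import numpy as np,cv2
from scipy.spatial.transform import Rotation as R
from rig import sensors,eyes,ticket,robot
def cam(n):
    o=sensors.get_obs(); c=eyes.camera(n)
    f=c["img"].shape[0]/2/np.tan(np.radians(c["fov_y"])/2)
    if n=="wrist":
        T=np.eye(4);T[:3,:3]=R.from_quat(o["tool_rot"]).as_matrix();T[:3,3]=o["position"]
        T=T@np.array(c["hand_eye"]);Rm,t=T[:3,:3],T[:3,3]
    else:
        a=np.array(c["attitude"]);Rm=R.from_quat(a).as_matrix() if a.size==4 else a;t=np.array(c["xyz"])
    c.update(f=f,R=Rm,t=t);return c
def ray(c,u,v,z):
    d=c["R"]@np.array([(u-c["cx"])/c["f"],-(v-c["cy"])/c["f"],-1])
    return c["t"]+d*(z-c["t"][2])/d[2]
def proj(c,p):
    q=c["R"].T@(np.array(p)-c["t"]);return c["cx"]+c["f"]*q[0]/-q[2],c["cy"]+c["f"]*-q[1]/-q[2]
def save(c,n,box=None,s=1):
    i=c["img"][:,:,::-1]
    if box: i=i[box[1]:box[3],box[0]:box[2]]
    cv2.imwrite("pics/"+n+".png",cv2.resize(i,None,fx=s,fy=s,interpolation=cv2.INTER_CUBIC))
E
python3 - <<'E'
from h import *
for n in("top","scene","wrist"):
    c=cam(n);save(c,n+"0",s=1.4)
    print(n,{k:v for k,v in c.items() if k!="img"})
o=sensors.get_obs();print(o,robot.tip_reach)
E
```

```text
pics
top {'fov_y': 51.99724904914754, 'cx': 277.6730075598049, 'cy': 209.37969989500147, 'xyz': array([0.35974175, 0.04068165, 1.23447345]), 'attitude': array([ 0.05770308, -0.0407155 , -0.70314881,  0.70752693]), 'f': np.float64(430.5900420870665), 'R': array([[ 0.007848  ,  0.99029462, -0.13876232],
       [-0.99969225,  0.00450421, -0.02439485],
       [-0.02353308,  0.13891107,  0.99002521]]), 't': array([0.35974175, 0.04068165, 1.23447345])}
scene {'fov_y': 50.446810493825474, 'cx': 280.0967326364974, 'cy': 211.11166759288668, 'xyz': array([ 1.12907722, -0.45652156,  0.86165161]), 'attitude': array([0.35097206, 0.16117385, 0.39181044, 0.83506059]), 'f': np.float64(445.7999310309176), 'R': array([[ 0.64101514, -0.54123588,  0.54420889],
       [ 0.76750595,  0.44660639, -0.45986667],
       [ 0.00584917,  0.71246506,  0.70168321]]), 't': array([ 1.12907722, -0.45652156,  0.86165161])}
wrist {'fov_y': 69.8656286174942, 'cx': 275.5204849299548, 'cy': 207.02450484622608, 'hand_eye': array([[ 4.88570116e-04,  9.61632740e-01,  2.74339634e-01,
         7.56048866e-02],
       [ 9.99999
[... 515 characters left out ...]
51334e+00,  5.28247081e-01,  1.43361524e+00,  1.18353290e-05,
        1.18139711e+00, -1.78502700e-01]), 'joint_velocities': array([ 3.22928319e-04, -4.00621762e-03, -3.91500644e-03, -9.23867063e-05,
       -2.73697870e-03, -1.15885179e-03]), 'joint_torque': array([ 9.34760537e-04, -4.40431166e+01, -1.76842332e+01,  6.33586245e-02,
        5.52628934e-02, -9.46773412e-05]), 'position': array([ 0.19524485, -0.59316522,  0.2437975 ]), 'tool_rot': array([ 9.87403082e-01,  1.58222815e-01,  2.18133193e-05, -8.33121511e-04]), 'ft_force': array([ 0.31514925, -0.99191919,  0.77795332]), 'moment': array([0.01728324, 0.00745484, 0.02200894]), 'grip_force': 0.0, 'grip_width': 0.08696638793961554} 0.022
```

View pics/top0.png

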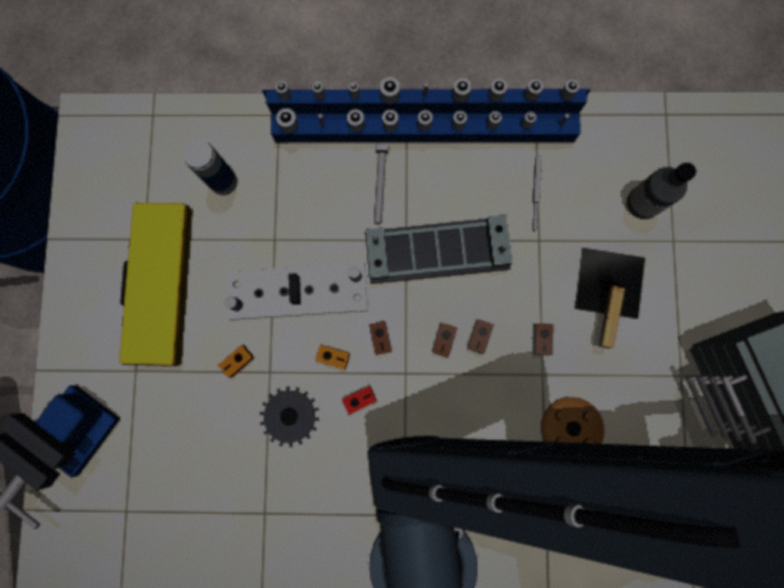

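View pics/scene0.png

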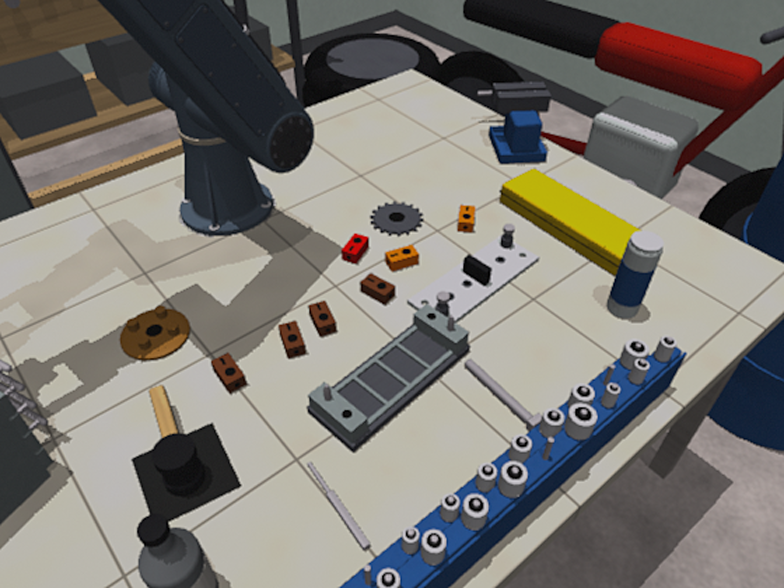

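Top view (picture px, 1.4×). The rusty blocks are at (380,338), (444,340), (481,336) and (544,339). The look-alikes are orange at (236,361) and (332,356), and red at (359,400). The jig is at (438,247), the plate at (297,290), and the mallet on its mat at (608,285). I choose the four dark brown ones.

```bash
python3 - <<'E'
from h import *
c=cam("top");im=c["img"];hsv=cv2.cvtColor(im,cv2.COLOR_RGB2HSV)
for (u,v) in[(380,338),(444,340),(481,336),(544,339),(236,361),(332,356)]:
    x,y=int(u/1.4),int(v/1.4);print(hsv[y-6,x+3],hsv[y+7,x-3])
m=((hsv[...,0]<14)|(hsv[...,0]>174))&(hsv[...,1]>70)&(hsv[...,2]<150)&(hsv[...,2]>40)
m[:210]=0
n,l,s,ce=cv2.connectedComponentsWithStats(m.astype(np.uint8))
for i in range(1,n):
    if 60<s[i,4]<900:
        k=np.argwhere(l==i)[:,::-1].astype(np.float32);r=cv2.minAreaRect(k)
        P=np.array([ray(c,u,v,.02)[:2] for u,v in cv2.boxPoints(r)])
        e=[np.linalg.norm(P[0]-P[1]),np.linalg.norm(P[1]-P[2])]
        d=(P[1]-P[0]) if e[0]>e[1] else P[2]-P[1]
        print(s[i,4],ce[i].round(1),ray(c,*ce[i],.016)[:2].round(4),np.round(e,3),np.degrees(np.arctan2(d[1],d[0])).round(1))
save(c,"jig",(150,140,480,280),2.4)
E
```

```text
[  8 126  67] [  8 132  77]
[ 8 77 63] [  8 124  66]
[10 54 57] [10 78 59]
[ 8 75 51] [ 6 92 78]
[ 16 215 114] [ 16 217 122]
[ 25  25 112] [ 19  53 116]
199 [342.7 240.6] [ 0.4426 -0.1135] [0.06  0.032] -18.9
216 [271.3 241.4] [0.4388 0.088 ] [0.032 0.061] -167.4
198 [388.1 241.7] [ 0.4403 -0.2405] [0.031 0.059] 178.3
215 [316.9 243.3] [ 0.4344 -0.0408] [0.06  0.032] -16.1
281 [256.3 285.3] [0.3161 0.1288] [0.064 0.036] -64.7
```

View pics/jig.png

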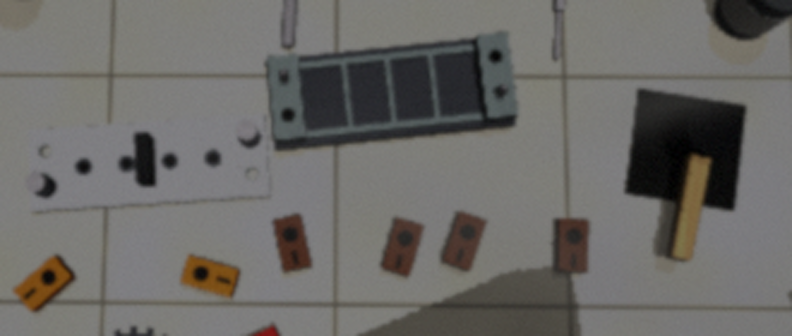

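The crop shows four rusty blocks with their hole and slot marked at crop px (292,243), (402,246), (464,241) and (571,246). The jig bores are at (288,115) and (495,57), and the plate holes at (45,151) and (252,172). I'll measure the jig, plate and mallet next.

```bash
cat >> h.py <<'E'
def dark(c,u,v,r=6,inv=False):
    g=cv2.cvtColor(c["img"],cv2.COLOR_RGB2GRAY).astype(float);u0,v0=int(round(u)),int(round(v))
    p=g[v0-r:v0+r+1,u0-r:u0+r+1];w=np.clip(np.percentile(p,60)-p,0,None)
    w[w<.4*w.max()]=0;Y,X=np.mgrid[v0-r:v0+r+1,u0-r:u0+r+1]
    return (w*X).sum()/w.sum(),(w*Y).sum()/w.sum()
E
python3 - <<'E'
from h import *
c=cam("top");F=lambda a,b:(150+a/2.4,140+b/2.4)
b1=dark(c,*F(288,115),r=4);b2=dark(c,*F(495,57),r=4)
A,B=ray(c,*b1,.052),ray(c,*b2,.052);d=B-A
yaw=np.arctan2(d[1],d[0])-np.arctan2(-248,44)
print("jig",b1,b2,((A+B)/2).round(4),np.linalg.norm(d)," want .2519 yaw",np.degrees(yaw))
# shoulder mask : jig outline at corners
hsv=cv2.cvtColor(c["img"],cv2.COLOR_RGB2HSV);g=hsv[...,2]
m=np.zeros(g.shape,np.uint8);x0,y0=map(int,F(25,115));x1,y1=map(int,F(276,215))
m[y0:y1,x0:x1]=((g[y0:y1,x0:x1]>0)&(hsv[y0:y1,x0:x1,1]<22))*255
cv2.imwrite("pics/m.png",m)
n,l,s,ce=cv2.connectedComponentsWithStats(m);i=1+np.argmax(s[1:,4])
r=cv2.minAreaRect(np.argwhere(l==i)[:,::-1].astype(np.float32));P=np.array([ray(c,u,v,.01)[:2] for u,v in cv2.boxPoints(r)]);print("plate",P.mean(0).round(4),np.linalg.norm(P[0]-P[1]),np.linalg.norm(P[1]-P[2]),P.round(3).tolist())
H=ray(c,*dark(c,*F(145,158),r=9),.04);print("handle~",H)
A,B=ray(c,*F(45,151),.01),ray(c,*F(252,172),.01);d=A-B
print("holes",(A+B)/2,np.linalg.norm(d),np.degrees(np.arctan2(d[1],d[0])-np.arctan2(248,44)))
# mat, mallet handle
for n,q,z in(("mat",[(638,90),(746,105),(735,210),(626,194)],.004),("handle",[(697,153),(683,260)],.053)):
    P=np.array([ray(c,*F(*k),z)[:2] for k in q]);print(n,P.mean(0),P.round(3).tolist())
E
```

```text
jig (np.float64(269.54574638844304), np.float64(187.45906902086676)) (np.float64(356.0072580645161), np.float64(162.98951612903227)) [ 0.6225 -0.0279  0.052 ] 0.2519826495586316  want .2519 yaw 6.2072869597797675
plate [0.5364 0.2608] 0.11995381279442736 0.3032198216975394 [[0.476, 0.409], [0.596, 0.414], [0.597, 0.111], [0.477, 0.11]]
handle~ [0.53474152 0.26249301 0.04      ]
holes [0.53662986 0.26124603 0.01      ] 0.25172276605514454 4.498901401509094
mat [ 0.55495327 -0.38277112] [[0.627, -0.328], [0.609, -0.456], [0.483, -0.437], [0.501, -0.31]]
handle [ 0.48177918 -0.36749453] [[0.543, -0.378], [0.421, -0.357]]
```

Request:
drive_tool(
  deltas=[
    [[0,0,0,0,0,-0.122],[0,0,0,0,0,-0.122],[0,0,0,0,0,-0.122],[0,0,0,0,0,-0.122],[0,0,0,0,0,-0.122],[0,0,0,0,0,-0.122],[0,0,0,0,0,-0.122],[0,0,0,0,0,-0.122]],
  ],
  gripper=100,
)

```text
time: 0.92
position: [0.1953, -0.5935, 0.2444]
tool_rot: [0.796, 0.605, 0.0, -0.0]
ft_force: [-0.7, 1.1, -0.2]
grip_width: 0.087
grip_force: 0.0
```

Request:
drive_tool(
  deltas=[
    [[0,0,0,0,0,-0.122],[0,0,0,0,0,-0.122],[0,0,0,0,0,0]],
  ],
)

```text
time: 1.17
position: [0.1953, -0.5936, 0.2444]
tool_rot: [0.718, 0.696, 0.0, -0.0]
ft_force: [-0.8, 0.2, -0.7]
grip_width: 0.0871
grip_force: 0.0
```

```bash
cat >> h.py <<'E'
def togo(x,y,z,yaw=None,hs=38.):
    o=sensors.get_obs();M=R.from_quat(o["tool_rot"]).as_matrix()
    d=M.T@(np.array([x,y,z])-o["position"])*1e3
    cy=np.arctan2(M[1,0],M[0,0]);t=0 if yaw is None else -((np.radians(yaw)-cy+np.pi)%(2*np.pi)-np.pi)
    n=int(max(np.ceil(np.abs(d).max()/hs),np.ceil(abs(t)/.12),1))
    print("tool mm",d.round(1),"rz",round(t,4),"n",n,"per row",(d/n).round(1),round(t/n,4),"| yaw",np.degrees(cy).round(2),"tilt",np.round(M[:2,2],4),"pos",o["position"].round(4),"f",o["ft_force"].round(1),"t",round(o["time"],1))
E
python3 -c "
from h import *
togo(.44,-.2405,.2,88.3)"
```

```text
tool mm [360.5 233.7  44.5] rz -0.0013 n 10 per row [36.  23.4  4.4] -0.0001 | yaw 88.23 tilt [-0.0001  0.0003] pos [ 0.1953 -0.5936  0.2444] f [-0.8  0.2 -0.7] t 1.2
```

Request:
drive_tool(
  deltas=[
    [[30,19.5,3.7,0,0,0],[30,19.5,3.7,0,0,0],[30,19.5,3.7,0,0,0],[30,19.5,3.7,0,0,0],[30,19.5,3.7,0,0,0],[30,19.5,3.7,0,0,0]],
  ],
)

```text
time: 1.67
position: [0.3189, -0.4162, 0.2223]
tool_rot: [0.72, 0.694, 0.0, 0.0]
ft_force: [0.3, -0.4, 0.9]
grip_width: 0.0868
grip_force: 0.0
```

Request:
drive_tool(
  deltas=[
    [[30,19.5,3.7,0,0,0],[30,19.5,3.7,0,0,0],[30,19.5,3.7,0,0,0],[30,19.5,3.7,0,0,0],[30,19.5,3.7,0,0,0],[30,19.5,3.7,0,0,0],[0,0,0,0,0,0],[0,0,0,0,0,0]],
  ],
)

```text
time: 2.33
position: [0.4418, -0.2399, 0.2]
tool_rot: [0.718, 0.696, -0.0, -0.0]
ft_force: [0.2, -0.9, -0.2]
grip_width: 0.0873
grip_force: 0.0
```

```bash
cat >> h.py <<'E'
def blk(c,x,y,zc=.016):
    hsv=cv2.cvtColor(c["img"],cv2.COLOR_RGB2HSV)
    m=((hsv[...,0]<14)|(hsv[...,0]>174))&(hsv[...,1]>60)&(hsv[...,2]<150)&(hsv[...,2]>25)
    m=cv2.morphologyEx(m.astype(np.uint8),cv2.MORPH_CLOSE,np.ones((9,9)))
    n,l,s,ce=cv2.connectedComponentsWithStats(m);best=None
    for i in range(1,n):
        if s[i,4]<400: continue
        k=np.argwhere(l==i)[:,::-1].astype(np.float32)
        P=np.array([ray(c,u,v,zc)[:2] for u,v in cv2.boxPoints(cv2.minAreaRect(k))])
        e=[np.linalg.norm(P[0]-P[1]),np.linalg.norm(P[1]-P[2])];d=(P[1]-P[0]) if e[0]>e[1] else P[2]-P[1]
        w=(np.degrees(np.arctan2(d[1],d[0]))+90)%180-90
        print("blob",s[i,4],ce[i].round(0),P.mean(0).round(4),np.round(e,3),"yaw",w.round(1))
E
python3 -c "
from h import *
c=cam('wrist');save(c,'wD');blk(c,0,0);togo(.4403,-.2405,.2,88.3);print(proj(c,[.4403,-.2405,.028]))"
```

```text
blob 418 [278.   6.] [ 0.4488 -0.0615] [0.032 0.013] yaw -1.8
blob 2285 [272.  66.] [ 0.4434 -0.1125] [0.037 0.064] yaw -18.5
blob 1760 [272. 192.] [ 0.4397 -0.2393] [0.062 0.038] yaw -1.8
tool mm [ 0.8 -1.1  0.2] rz -0.0031 n 1 per row [ 0.8 -1.1  0.2] -0.0031 | yaw 88.12 tilt [-0.0001 -0.0006] pos [ 0.4414 -0.2413  0.2002] f [ 0.1 -0.4  0.1] t 2.4
(np.float64(274.03212611546684), np.float64(195.8912601477625))
```

View pics/wD.png

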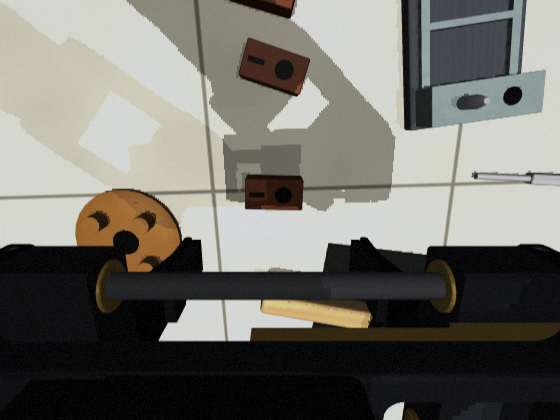

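The wrist view shows the rusty block at (272,192) under the gripper, and both cameras agree on its position to about 1 mm. Descending lengthwise onto it.

Request:
drive_tool(
  deltas=[
    [[1,-1.5,28,0,0,0],[0,0,28,0,0,0],[0,0,28,0,0,0],[0,0,28,0,0,0],[0,0,28,0,0,0],[0,0,28,0,0,0],[0,0,0,0,0,0]],
  ],
)

```text
time: 2.97
position: [0.4368, -0.2407, 0.028]
tool_rot: [0.72, 0.694, -0.0, -0.004]
ft_force: [-0.7, 0.7, 0.3]
grip_width: 0.0872
grip_force: 0.0
```

Request:
drive_tool(
  deltas=[
    [[0,0,0,0,0,0],[0,0,0,0,0,0],[0,0,0,0,0,0],[0,0,0,0,0,0],[0,0,0,0,0,0],[0,0,0,0,0,0]],
  ],
  gripper=0,
  squeeze=40,
)

```text
time: 3.47
position: [0.4402, -0.2412, 0.0337]
tool_rot: [0.719, 0.695, -0.0, 0.001]
ft_force: [-1.7, -2.1, 7.4]
grip_width: 0.0617
grip_force: 39.9
```

Request:
drive_tool(
  deltas=[
    [[0,0,-20,0,0,0],[0,0,-30,0,0,0],[0,0,-30,0,0,0],[0,0,-20,0,0,0],[0,0,0,0,0,0]],
  ],
)

```text
time: 3.88
position: [0.4416, -0.2419, 0.1362]
tool_rot: [0.719, 0.695, 0.0, 0.004]
ft_force: [-0.2, -0.8, -1.8]
grip_width: 0.0616
grip_force: 39.9
```

```bash
python3 -c "
from h import *
o=sensors.get_obs();print(o['grip_width'],o['grip_force'])
th=np.radians(6.2);
for py in(-.078,-.026,.026,.078):
  p=np.array([.6225,-.0279])+py*np.array([-np.sin(th),np.cos(th)]);print(py,p.round(4))
p=np.array([.6225,-.0279])-.078*np.array([-np.sin(th),np.cos(th)])
togo(*p,.13,96.2)"
```

```text
0.06163347019978966 39.90664780139923
-0.078 [ 0.6309 -0.1054]
-0.026 [ 0.6253 -0.0537]
0.026 [ 0.6197 -0.0021]
0.078 [0.6141 0.0496]
tool mm [142.6 184.7   6.7] rz -0.1408 n 5 per row [28.5 36.9  1.3] -0.0282 | yaw 88.13 tilt [ 0.0067 -0.0058] pos [ 0.4416 -0.2419  0.1362] f [-0.2 -0.8 -1.8] t 3.9
```

Request:
drive_tool(
  deltas=[
    [[17.8,23.1,1,0,0,-0.0176],[17.8,23.1,1,0,0,-0.0176],[17.8,23.1,1,0,0,-0.0176],[17.8,23.1,1,0,0,-0.0176],[17.8,23.1,1,0,0,-0.0176],[17.8,23.1,1,0,0,-0.0176],[17.8,23.1,1,0,0,-0.0176],[17.8,23.1,1,0,0,-0.0176]],
  ],
)

```text
time: 4.55
position: [0.6201, -0.0915, 0.1226]
tool_rot: [0.668, 0.745, -0.0, -0.001]
ft_force: [0.2, -1.0, -2.1]
grip_width: 0.0618
grip_force: 39.9
```

Request:
drive_tool(
  deltas=[
    [[0,0,0,0,0,0],[0,0,0,0,0,0],[0,0,0,0,0,0]],
  ],
)

```text
time: 4.8
position: [0.6188, -0.0926, 0.1228]
tool_rot: [0.668, 0.744, -0.001, -0.001]
ft_force: [-0.0, -0.2, -2.5]
grip_width: 0.0612
grip_force: 39.9
```

```bash
python3 -c "
from h import *
togo(.6309,-.1054,.053,96.2)
c=cam('wrist');save(c,'wJ');th=np.radians(6.2);Rz=np.array([[np.cos(th),-np.sin(th)],[np.sin(th),np.cos(th)]])
for a in((-22,124,52),(22,-124,52),(50,124,52),(-38,-49,24),(38,-3,24),(22,124,84)):
  a=np.array(a)/1e3;p=np.array([.6225,-.0279])+Rz@a[:2];print(a,np.round(proj(c,[*p,a[2]]),0))
"
```

```text
tool mm [-14.2  10.9  69.8] rz 0.0003 n 2 per row [-7.1  5.4 34.9] 0.0002 | yaw 96.22 tilt [-0.0031  0.0006] pos [ 0.6188 -0.0926  0.1228] f [-0.  -0.2 -2.5] t 4.8
[-0.022  0.124  0.052] [256. -82.]
[ 0.022 -0.124  0.052] [316. 299.]
[0.05  0.124 0.052] [382. -82.]
[-0.038 -0.049  0.024] [242. 199.]
[ 0.038 -0.003  0.024] [338. 142.]
[0.022 0.124 0.084] [ 345. -127.]
```

View pics/wJ.png

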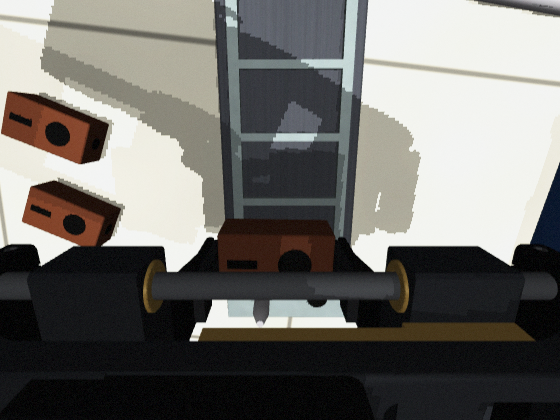

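The wrist view shows the held block at (275,245) and pocket walls at (243,203) and (342,137). The jig pose predicts (242,199) and (338,142), so the jig pose is good to a few mm. Lowering into pocket 1.

Request:
drive_tool(
  deltas=[
    [[-14.2,11,0,0,0,0],[0,0,15,0,0,0],[0,0,15,0,0,0],[0,0,15,0,0,0],[0,0,0,0,0,0],[0,0,0,0,0,0],[0,0,0,0,0,0]],
  ],
)

```text
time: 5.43
position: [0.6325, -0.1067, 0.0797]
tool_rot: [0.668, 0.744, 0.0, 0.0]
ft_force: [0.7, 0.3, -2.2]
grip_width: 0.0618
grip_force: 39.9
```

```bash
python3 -c "
from h import *
togo(.6309,-.1054,.053,96.2)
c=cam('top');blk(c,0,0)
c=cam('scene');save(c,'sc1',(180,180,400,340),3)
"
```

```text
tool mm [ 1.5 -1.4 26.7] rz -0.0015 n 1 per row [ 1.5 -1.4 26.7] -0.0015 | yaw 96.11 tilt [ 0.0004 -0.0002] pos [ 0.6325 -0.1067  0.0797] f [ 0.7  0.3 -2.2] t 5.4
```

View pics/sc1.png

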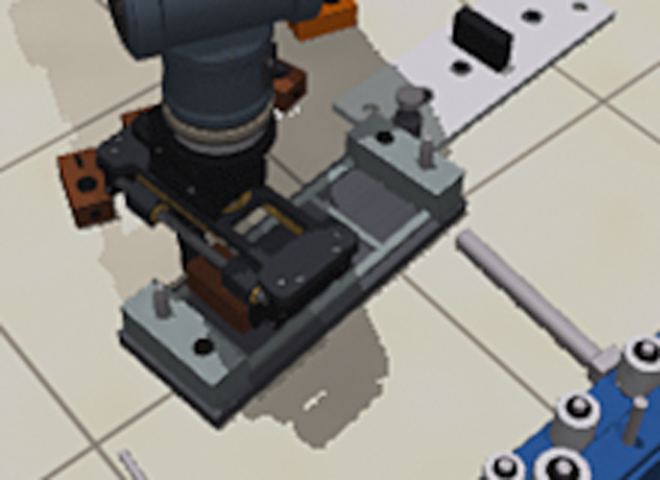

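The scene crop shows the block at crop (225,290), just above the end pocket. Lowering and releasing.

Request:
drive_tool(
  deltas=[
    [[1.5,-1.4,10,0,0,0],[0,0,9,0,0,0],[0,0,4,0,0,0],[0,0,2,0,0,0],[0,0,1,0,0,0],[0,0,0,0,0,0]],
  ],
)

```text
time: 6.03
position: [0.6309, -0.1045, 0.0527]
tool_rot: [0.668, 0.744, -0.0, -0.0]
ft_force: [1.1, -0.3, -2.5]
grip_width: 0.0617
grip_force: 39.9
```

```bash
python3 -c "
from h import *
togo(.6309,-.1054,.053,96.2)"
```

```text
tool mm [-0.9 -0.1 -0.3] rz -0.0003 n 1 per row [-0.9 -0.1 -0.3] -0.0003 | yaw 96.18 tilt [-0.0006  0.0002] pos [ 0.6309 -0.1045  0.0527] f [ 1.1 -0.3 -2.5] t 6.0
```

Request:
drive_tool(
  deltas=[
    [[0,0,0.7,0,0,0],[0,0,0,0,0,0],[0,0,0,0,0,0]],
  ],
)

```text
time: 6.28
position: [0.6312, -0.1047, 0.0527]
tool_rot: [0.668, 0.744, 0.0, 0.0]
ft_force: [0.2, -0.5, -1.5]
grip_width: 0.0617
grip_force: 39.9
```

Request:
drive_tool(
  deltas=[
    [[0,0,0,0,0,0],[0,0,0,0,0,0],[0,0,0,0,0,0],[0,0,0,0,0,0],[0,0,-30,0,0,0],[0,0,-35,0,0,0],[0,0,-35,0,0,0],[0,0,-35,0,0,0]],
  ],
  gripper=100,
)

```text
time: 6.95
position: [0.6307, -0.1046, 0.1888]
tool_rot: [0.668, 0.744, -0.0, -0.0]
ft_force: [-0.2, -0.5, -0.1]
grip_width: 0.0866
grip_force: 0.0
```

Request:
drive_tool(
  deltas=[
    [[0,-25,0,0,0,0.054],[0,-25,0,0,0,0.054],[0,-25,0,0,0,0.054],[0,-25,0,0,0,0.054],[0,-25,0,0,0,0.054],[0,-25,0,0,0,0.054],[0,-25,0,0,0,0.054],[0,-15,0,0,0,0.054]],
  ],
)

```text
time: 7.62
position: [0.4398, -0.0902, 0.1876]
tool_rot: [0.813, 0.583, -0.001, -0.001]
ft_force: [0.3, -0.2, -0.2]
grip_width: 0.0867
grip_force: 0.0
```

Request:
drive_tool(
  deltas=[
    [[0,0,0,0,0,0],[0,0,0,0,0,0],[0,0,0,0,0,0]],
  ],
)

```text
time: 7.87
position: [0.4447, -0.092, 0.188]
tool_rot: [0.812, 0.584, 0.001, 0.001]
ft_force: [0.6, -0.7, -0.5]
grip_width: 0.0873
grip_force: 0.0
```

```bash
python3 -c "
from h import *
c=cam('wrist');blk(c,0,0);togo(.4426,-.1130,.2,71.3)
print(proj(c,[.4426,-.113,.016]),proj(c,[.6309,-.1054,.034]))
c=cam('top');save(c,'t2',(230,130,400,260),3);blk(c,0,0)"
```

```text
blob 2302 [74. 25.] [0.3174 0.1269] [0.041 0.073] yaw -61.4
blob 2419 [203.  20.] [0.4353 0.0808] [0.04  0.071] yaw -18.4
blob 2998 [461. 150.] [ 0.6426 -0.1077] [0.08  0.045] yaw 4.5
blob 1970 [250. 152.] [ 0.4355 -0.0416] [0.064 0.036] yaw -16.4
blob 1914 [280. 213.] [ 0.4444 -0.1137] [0.062 0.04 ] yaw -18.5
tool mm [-20.5   4.6 -12.1] rz 0.003 n 1 per row [-20.5   4.6 -12.1] 0.003 | yaw 71.47 tilt [ 0.0029 -0.0013] pos [ 0.4448 -0.0921  0.1879] f [-0.5  0.2  0.2] t 7.9
(np.float64(279.26263018708465), np.float64(213.6910486437576)) (np.float64(461.72070607536546), np.float64(152.96423670404923))
```

View pics/t2.png

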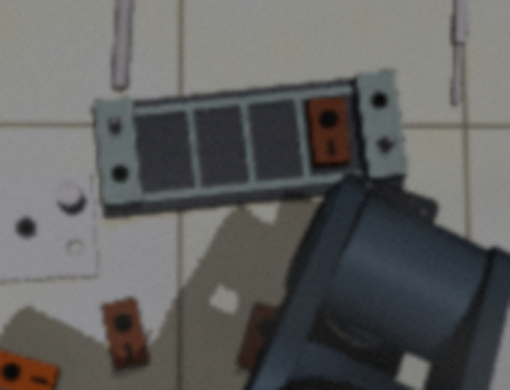

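Block D sits in the right-hand pocket at crop (328,132), a little towards +y. I'll check that numerically.

```bash
python3 -c "
from h import *
c=cam('top');hsv=cv2.cvtColor(c['img'],cv2.COLOR_RGB2HSV)
m=((hsv[...,0]<14)&(hsv[...,1]>100)&(hsv[...,2]>30)).astype(np.uint8);m[:155]=0;m[190:]=0;m[:,:325]=0;m[:,355:]=0
m=cv2.morphologyEx(m,cv2.MORPH_CLOSE,np.ones((5,5)))
k=np.argwhere(m)[:,::-1].astype(np.float32);r=cv2.minAreaRect(k);print(r)
P=np.array([ray(c,u,v,.046)[:2] for u,v in cv2.boxPoints(r)])
th=np.radians(6.2);Rz=np.array([[np.cos(th),-np.sin(th)],[np.sin(th),np.cos(th)]])
print(P.mean(0),(P-[.6225,-.0279])@Rz,((P-[.6225,-.0279])@Rz).mean(0))"
```

```text
((339.1097717285156, 173.48779296875), (21.975875854492188, 12.478764533996582), 83.6598129272461)
[ 0.62910551 -0.10198223] [[ 0.02994203 -0.05715694]
 [ 0.03019905 -0.09232328]
 [-0.03280343 -0.09143967]
 [-0.0330735  -0.05652935]] [-0.00143396 -0.07436231]
```

Request:
drive_tool(
  deltas=[
    [[-20.5,5,26,0,0,0],[0,0,26,0,0,0],[0,0,26,0,0,0],[0,0,26,0,0,0],[0,0,26,0,0,0],[0,0,15,0,0,0],[0,0,8,0,0,0],[0,0,2,0,0,0]],
  ],
)

```text
time: 8.68
position: [0.4411, -0.1122, 0.0309]
tool_rot: [0.812, 0.584, -0.0, -0.001]
ft_force: [-0.4, -0.4, 0.9]
grip_width: 0.087
grip_force: 0.0
```

Request:
drive_tool(
  deltas=[
    [[0,0,0,0,0,0],[0,0,0,0,0,0],[0,0,0,0,0,0],[0,0,0,0,0,0],[0,0,0,0,0,0],[0,0,0,0,0,0]],
  ],
  gripper=0,
)

```text
time: 9.18
position: [0.4422, -0.1128, 0.0334]
tool_rot: [0.812, 0.584, 0.001, 0.002]
ft_force: [1.1, -0.8, 5.4]
grip_width: 0.0614
grip_force: 40.0
```

Request:
drive_tool(
  deltas=[
    [[0,0,-20,0,0,0],[0,0,-30,0,0,0],[0,0,-30,0,0,0],[0,0,-10,0,0,0],[0,0,0,0,0,0],[0,0,0,0,0,0]],
  ],
)

```text
time: 9.68
position: [0.4408, -0.1121, 0.1227]
tool_rot: [0.812, 0.584, 0.0, 0.0]
ft_force: [-0.1, 0.1, -2.0]
grip_width: 0.0614
grip_force: 40.0
```

```bash
python3 -c "
from h import *
togo(.6253,-.0537,.12,96.2)"
```

```text
tool mm [114.1 156.3   2.8] rz -0.4324 n 5 per row [22.8 31.3  0.6] -0.0865 | yaw 71.43 tilt [ 0.0004 -0.0002] pos [ 0.4408 -0.1121  0.1227] f [-0.1  0.1 -2. ] t 9.7
```

Request:
drive_tool(
  deltas=[
    [[19,26,0.5,0,0,0],[19,26,0.5,0,0,0],[19,26,0.5,0,0,0],[19,26,0.5,0,0,0],[19,26,0.5,0,0,0],[19,26,0.5,0,0,0],[0,0,0,0,0,-0.108],[0,0,0,0,0,-0.108]],
  ],
)

```text
time: 10.35
position: [0.6257, -0.0528, 0.1165]
tool_rot: [0.742, 0.67, -0.001, -0.001]
ft_force: [-0.2, -0.2, -3.1]
grip_width: 0.0618
grip_force: 40.0
```

Request:
drive_tool(
  deltas=[
    [[0,0,0,0,0,-0.108],[0,0,0,0,0,-0.108],[0,0,0,0,0,0],[0,0,0,0,0,0],[0,0,0,0,0,0]],
  ],
)

```text
time: 10.77
position: [0.6243, -0.0537, 0.118]
tool_rot: [0.669, 0.743, -0.001, -0.001]
ft_force: [0.8, 0.3, -2.6]
grip_width: 0.0615
grip_force: 40.0
```

```bash
python3 -c "
from h import *
togo(.6253,-.0545,.054,96.2)"
```

```text
tool mm [-1.  1. 64.] rz -0.0029 n 2 per row [-0.5  0.5 32. ] -0.0014 | yaw 96.04 tilt [-0.0027  0.0007] pos [ 0.6243 -0.0537  0.118 ] f [ 0.8  0.3 -2.6] t 10.8
```

Request:
drive_tool(
  deltas=[
    [[-1,1,20,0,0,0],[0,0,20,0,0,0],[0,0,15,0,0,0],[0,0,6,0,0,0],[0,0,3,0,0,0],[0,0,1.2,0,0,0],[0,0,0,0,0,0],[0,0,0,0,0,0]],
  ],
)

```text
time: 11.43
position: [0.6271, -0.0549, 0.0552]
tool_rot: [0.668, 0.744, 0.0, 0.001]
ft_force: [0.7, 0.2, -3.3]
grip_width: 0.0614
grip_force: 40.0
```

Request:
drive_tool(
  deltas=[
    [[0,0,0,0,0,0],[0,0,0,0,0,0],[0,0,0,0,0,0],[0,0,0,0,0,0],[0,0,-30,0,0,0],[0,0,-35,0,0,0],[0,0,-35,0,0,0],[0,0,-35,0,0,0]],
  ],
  gripper=100,
)

```text
time: 12.1
position: [0.6261, -0.0547, 0.1907]
tool_rot: [0.668, 0.744, -0.0, -0.0]
ft_force: [0.1, -0.0, 0.4]
grip_width: 0.0863
grip_force: 0.0
```

Request:
drive_tool(
  deltas=[
    [[4.2,-23.4,0,0,0,0],[4.2,-23.4,0,0,0,0],[4.2,-23.4,0,0,0,0],[4.2,-23.4,0,0,0,0],[4.2,-23.4,0,0,0,0],[4.2,-23.4,0,0,0,0],[4.2,-23.4,0,0,0,0],[4.2,-23.4,0,0,0,0]],
  ],
)

```text
time: 12.77
position: [0.4356, -0.0414, 0.1897]
tool_rot: [0.668, 0.744, 0.0, 0.001]
ft_force: [-0.3, -0.2, -0.1]
grip_width: 0.0867
grip_force: 0.0
```

Request:
drive_tool(
  deltas=[
    [[0,0,0,0,0,0.0975],[0,0,0,0,0,0.0975],[0,0,0,0,0,0.0975],[0,0,0,0,0,0.0975],[0,0,0,0,0,0],[0,0,0,0,0,0]],
  ],
)

```text
time: 13.27
position: [0.4367, -0.0415, 0.1896]
tool_rot: [0.799, 0.602, 0.0, 0.0]
ft_force: [0.2, 0.3, -0.9]
grip_width: 0.0869
grip_force: 0.0
```

```bash
python3 -c "
from h import *
c=cam('wrist');blk(c,0,0);togo(.435,-.0412,.033,73.7)"
```

```text
blob 538 [171.   6.] [0.3918 0.1548] [0.041 0.01 ] yaw -16.0
blob 2907 [107.  62.] [0.3151 0.1296] [0.039 0.074] yaw -64.0
blob 2484 [240.  66.] [0.4403 0.0885] [0.064 0.038] yaw 12.0
blob 5992 [471. 181.] [ 0.6417 -0.0865] [0.08  0.102] yaw -81.4
blob 1896 [274. 195.] [ 0.4369 -0.0414] [0.062 0.039] yaw -16.0
tool mm [ -0.2  -1.8 156.5] rz 0.0047 n 5 per row [-0.  -0.4 31.3] 0.0009 | yaw 73.97 tilt [ 0.0005 -0.0002] pos [ 0.4367 -0.0415  0.1895] f [ 0.1 -0.1 -0.3] t 13.3
```

Request:
drive_tool(
  deltas=[
    [[0,0,28,0,0,0],[0,0,28,0,0,0],[0,0,28,0,0,0],[0,0,28,0,0,0],[0,0,26,0,0,0],[0,0,12,0,0,0],[0,0,6,0,0,0],[0,0,0,0,0,0]],
  ],
)

```text
time: 13.98
position: [0.4362, -0.0414, 0.0321]
tool_rot: [0.799, 0.601, -0.001, -0.001]
ft_force: [-0.3, 0.1, -0.1]
grip_width: 0.0867
grip_force: 0.0
```

Request:
drive_tool(
  deltas=[
    [[0,0,0,0,0,0],[0,0,0,0,0,0],[0,0,0,0,0,0],[0,0,0,0,0,0],[0,0,0,0,0,0],[0,0,0,0,0,0]],
  ],
  gripper=0,
)

```text
time: 14.48
position: [0.437, -0.0416, 0.034]
tool_rot: [0.799, 0.601, 0.0, 0.001]
ft_force: [0.0, 0.3, 5.4]
grip_width: 0.0616
grip_force: 40.0
```

Request:
drive_tool(
  deltas=[
    [[0,0,-20,0,0,0],[0,0,-30,0,0,0],[0,0,-30,0,0,0],[0,0,-10,0,0,0]],
  ],
)

```text
time: 14.82
position: [0.4377, -0.0418, 0.1261]
tool_rot: [0.799, 0.601, 0.001, 0.002]
ft_force: [0.6, 0.1, -2.1]
grip_width: 0.0615
grip_force: 40.0
```

Request:
drive_tool(
  deltas=[
    [[14.5,27.5,0,0,0,0],[14.5,27.5,0,0,0,0],[14.5,27.5,0,0,0,0],[14.5,27.5,0,0,0,0],[14.5,27.5,0,0,0,0],[14.5,27.5,0,0,0,0],[0,0,0,0,0,-0.097],[0,0,0,0,0,-0.097]],
  ],
)

```text
time: 15.48
position: [0.6208, -0.0034, 0.1227]
tool_rot: [0.736, 0.677, 0.0, 0.0]
ft_force: [-0.9, 1.0, -2.9]
grip_width: 0.0617
grip_force: 40.0
```

Request:
drive_tool(
  deltas=[
    [[0,0,0,0,0,-0.097],[0,0,0,0,0,-0.097],[0,0,0,0,0,0],[0,0,0,0,0,0],[0,0,0,0,0,0]],
  ],
)

```text
time: 15.9
position: [0.6189, -0.0038, 0.123]
tool_rot: [0.67, 0.743, -0.0, -0.0]
ft_force: [-0.1, -0.9, -1.4]
grip_width: 0.0618
grip_force: 40.0
```

```bash
python3 -c "
from h import *
togo(.6197,-.0030,.054,96.2)"
```

```text
tool mm [ 0.7  0.9 69. ] rz -0.0045 n 2 per row [ 0.4  0.4 34.5] -0.0023 | yaw 95.94 tilt [-0.0007  0.0002] pos [ 0.6189 -0.0038  0.123 ] f [-0.1 -0.9 -1.4] t 15.9
```

Request:
drive_tool(
  deltas=[
    [[0.7,0.5,20,0,0,0],[0,0,20,0,0,0],[0,0,18,0,0,0],[0,0,7,0,0,0],[0,0,3,0,0,0],[0,0,1.5,0,0,0],[0,0,0,0,0,0],[0,0,0,0,0,0]],
  ],
)

```text
time: 16.57
position: [0.6205, -0.0033, 0.0548]
tool_rot: [0.669, 0.743, 0.001, 0.001]
ft_force: [0.6, 0.5, -1.6]
grip_width: 0.0621
grip_force: 40.0
```

Request:
drive_tool(
  deltas=[
    [[0,0,0,0,0,0],[0,0,0,0,0,0],[0,0,0,0,0,0],[0,0,0,0,0,0],[0,0,-30,0,0,0],[0,0,-35,0,0,0],[0,0,-35,0,0,0],[0,0,-35,0,0,0]],
  ],
  gripper=100,
)

```text
time: 17.23
position: [0.6194, -0.0031, 0.1902]
tool_rot: [0.669, 0.743, -0.0, -0.0]
ft_force: [0.1, 1.3, 0.8]
grip_width: 0.0863
grip_force: 0.0
```

Request:
drive_tool(
  deltas=[
    [[18.3,-28.1,0,0,0,0],[18.3,-28.1,0,0,0,0],[18.3,-28.1,0,0,0,0],[18.3,-28.1,0,0,0,0],[18.3,-28.1,0,0,0,0],[18.3,-28.1,0,0,0,0],[0,0,0,0,0,-0.11],[0,0,0,0,0,0]],
  ],
)

```text
time: 17.9
position: [0.4384, 0.0891, 0.1891]
tool_rot: [0.625, 0.78, -0.0, -0.0]
ft_force: [-0.7, -0.5, -0.3]
grip_width: 0.0869
grip_force: 0.0
```

Request:
drive_tool(
  deltas=[
    [[0,0,0,0,0,0],[0,0,0,0,0,0]],
  ],
)

```text
time: 18.07
position: [0.4422, 0.0879, 0.1892]
tool_rot: [0.628, 0.778, 0.001, 0.001]
ft_force: [-0.0, -0.1, 0.4]
grip_width: 0.0872
grip_force: 0.0
```

```bash
python3 -c "
from h import *
c=cam('wrist');blk(c,0,0);togo(.4403,.0885,.033,102.3)"
```

```text
blob 602 [252.  99.] [0.3994 0.1827] [0.06  0.036] yaw 72.4
blob 2523 [161. 129.] [0.3153 0.1292] [0.043 0.065] yaw -63.2
blob 1857 [271. 194.] [0.4399 0.0875] [0.062 0.039] yaw 12.2
tool mm [  1.2  -2.  156.1] rz -0.0012 n 5 per row [ 0.2 -0.4 31.2] -0.0002 | yaw 102.23 tilt [ 0.0022 -0.0002] pos [0.4422 0.0878 0.1891] f [ 1.3 -0.2  0.5] t 18.1
```

Request:
drive_tool(
  deltas=[
    [[0,-2,28,0,0,0],[0,0,28,0,0,0],[0,0,28,0,0,0],[0,0,28,0,0,0],[0,0,26,0,0,0],[0,0,12,0,0,0],[0,0,6,0,0,0],[0,0,0,0,0,0]],
  ],
)

```text
time: 18.78
position: [0.4388, 0.0874, 0.0313]
tool_rot: [0.627, 0.779, -0.001, -0.001]
ft_force: [-0.4, 0.5, -0.2]
grip_width: 0.0871
grip_force: 0.0
```

Request:
drive_tool(
  deltas=[
    [[0,0,0,0,0,0],[0,0,0,0,0,0],[0,0,0,0,0,0],[0,0,0,0,0,0],[0,0,0,0,0,0],[0,0,0,0,0,0]],
  ],
  gripper=0,
)

```text
time: 19.28
position: [0.4393, 0.0878, 0.0335]
tool_rot: [0.627, 0.779, 0.001, 0.001]
ft_force: [-0.2, 0.8, 4.9]
grip_width: 0.0618
grip_force: 40.0
```

Request:
drive_tool(
  deltas=[
    [[0,0,-20,0,0,0],[0,0,-30,0,0,0],[0,0,-30,0,0,0],[0,0,-10,0,0,0]],
  ],
)

```text
time: 19.62
position: [0.4394, 0.0879, 0.1255]
tool_rot: [0.627, 0.779, 0.001, 0.002]
ft_force: [0.6, -0.6, -2.8]
grip_width: 0.0616
grip_force: 40.0
```

Request:
drive_tool(
  deltas=[
    [[-12.6,26.9,0,0,0,0],[-12.6,26.9,0,0,0,0],[-12.6,26.9,0,0,0,0],[-12.6,26.9,0,0,0,0],[-12.6,26.9,0,0,0,0],[-12.6,26.9,0,0,0,0],[0,0,0,0,0,0.1065],[0,0,0,0,0,0]],
  ],
)

```text
time: 20.28
position: [0.6132, 0.048, 0.122]
tool_rot: [0.668, 0.744, -0.0, -0.0]
ft_force: [-1.1, -0.9, -3.6]
grip_width: 0.0615
grip_force: 40.0
```

Request:
drive_tool(
  deltas=[
    [[0,0,0,0,0,0],[0,0,0,0,0,0],[0,0,0,0,0,0]],
  ],
)

```text
time: 20.53
position: [0.6106, 0.049, 0.1223]
tool_rot: [0.667, 0.745, -0.001, -0.001]
ft_force: [-0.2, 0.4, -3.9]
grip_width: 0.0616
grip_force: 40.0
```

```bash
python3 -c "
from h import *
togo(.6141,.0487,.054,96.2)"
```

```text
tool mm [-0.8  3.6 68.3] rz 0.0029 n 2 per row [-0.4  1.8 34.1] 0.0014 | yaw 96.36 tilt [-0.0027  0.0003] pos [0.6106 0.049  0.1223] f [-0.2  0.4 -3.9] t 20.5
```

Request:
drive_tool(
  deltas=[
    [[-0.8,3,20,0,0,0],[0,0,20,0,0,0],[0,0,18,0,0,0],[0,0,6,0,0,0],[0,0,3,0,0,0],[0,0,1.5,0,0,0],[0,0,0,0,0,0],[0,0,0,0,0,0]],
  ],
)

```text
time: 21.2
position: [0.6162, 0.0481, 0.0553]
tool_rot: [0.667, 0.745, 0.001, 0.001]
ft_force: [-0.5, -0.2, -3.3]
grip_width: 0.0615
grip_force: 40.0
```

Request:
drive_tool(
  deltas=[
    [[0,0,0,0,0,0],[0,0,0,0,0,0],[0,0,0,0,0,0],[0,0,0,0,0,0],[0,0,-30,0,0,0],[0,0,-35,0,0,0],[0,0,-35,0,0,0],[0,0,-35,0,0,0]],
  ],
  gripper=100,
)

```text
time: 21.87
position: [0.6152, 0.0481, 0.1908]
tool_rot: [0.667, 0.745, -0.0, -0.0]
ft_force: [0.9, 0.9, -0.8]
grip_width: 0.0869
grip_force: 0.0
```

Request:
drive_tool(
  deltas=[
    [[25,-7,-5,0,0,0.114],[0,0,0,0,0,0.114],[0,0,0,0,0,0.114],[0,0,0,0,0,0.114],[0,0,0,0,0,0.114],[0,0,0,0,0,0.114],[0,0,0,0,0,0.114],[0,0,0,0,0,0.114]],
  ],
)

```text
time: 22.53
position: [0.6057, 0.0722, 0.1946]
tool_rot: [0.928, 0.372, 0.0, 0.0]
ft_force: [0.7, 0.3, 0.6]
grip_width: 0.0872
grip_force: 0.0
```

Request:
drive_tool(
  deltas=[
    [[0,0,0,0,0,0.114],[0,0,0,0,0,0.114],[0,0,0,0,0,0.114],[0,0,0,0,0,0.114],[0,0,0,0,0,0.114],[0,0,0,0,0,0.114],[0,0,0,0,0,0],[0,0,0,0,0,0]],
  ],
)

```text
time: 23.2
position: [0.6058, 0.0721, 0.1945]
tool_rot: [0.999, 0.043, 0.0, 0.0]
ft_force: [0.2, -0.0, -0.2]
grip_width: 0.0874
grip_force: 0.0
```

```bash
python3 -c "
from h import *
togo(.5366,.2612,.20,4.5)
c=cam('top');save(c,'t3',(150,130,400,260),3)"
```

```text
tool mm [ -52.5 -194.3   -5.5] rz 0.0085 n 6 per row [ -8.7 -32.4  -0.9] 0.0014 | yaw 4.99 tilt [ 0.0003 -0.    ] pos [0.6058 0.0721 0.1945] f [ 0.2 -0.  -0.2] t 23.2
```

View pics/t3.png

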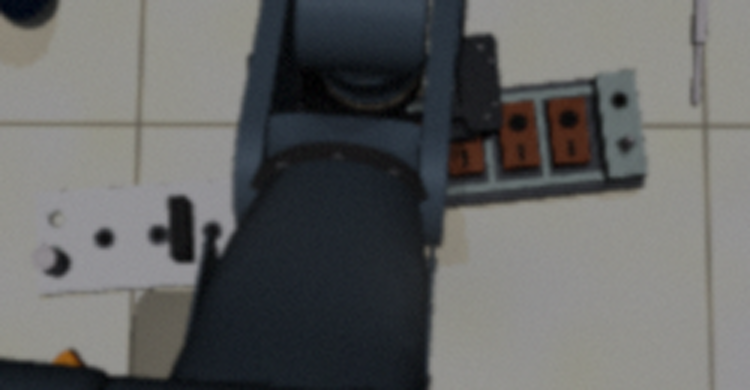

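Blocks show in the pockets at crop (568,130), (519,135) and (467,155); the fourth is hidden by the arm. Moving over the plate.

Request:
drive_tool(
  deltas=[
    [[-8.7,-32.4,-5,0,0,0],[-8.7,-32.4,-5,0,0,0],[-8.7,-32.4,-5,0,0,0],[-8.7,-32.4,-5,0,0,0],[-8.7,-32.4,-5,0,0,0],[-8.7,-32.4,-5,0,0,0.0085],[0,0,0,0,0,0],[0,0,0,0,0,0]],
  ],
)

```text
time: 23.92
position: [0.5367, 0.2632, 0.2247]
tool_rot: [0.999, 0.041, 0.0, 0.0]
ft_force: [0.6, -1.0, 0.3]
grip_width: 0.0871
grip_force: 0.0
```

```bash
python3 -c "
from h import *
togo(.5366,.2612,.20,4.5)
c=cam('wrist');save(c,'wP')
th=np.radians(4.5);Rz=np.array([[np.cos(th),-np.sin(th)],[np.sin(th),np.cos(th)]])
for a in((22,124,10),(-22,-124,10),(50,144,10),(50,-144,10),(30,9,50),(30,-9,50),(-30,9,50),(-30,-9,50)):
  a=np.array(a)/1e3;p=np.array([.5366,.2612])+Rz@a[:2];print(a,np.round(proj(c,[*p,a[2]]),0))
c=cam('top');blk(c,0,0,.046)"
```

```text
tool mm [-0.3  1.9 24.7] rz 0.0026 n 1 per row [-0.3  1.9 24.7] 0.0026 | yaw 4.65 tilt [ 0.001 -0.   ] pos [0.5367 0.2632 0.2247] f [ 0.6 -1.   0.3] t 23.9
[0.022 0.124 0.01 ] [173. 168.]
[-0.022 -0.124  0.01 ] [379. 205.]
[0.05  0.144 0.01 ] [154. 144.]
[ 0.05  -0.144  0.01 ] [402. 145.]
[0.03  0.009 0.05 ] [270. 167.]
[ 0.03  -0.009  0.05 ] [287. 167.]
[-0.03   0.009  0.05 ] [270. 221.]
[-0.03  -0.009  0.05 ] [286. 221.]
blob 1462 [313. 176.] [ 0.6222 -0.0273] [0.188 0.064] yaw -84.3
```

View pics/wP.png

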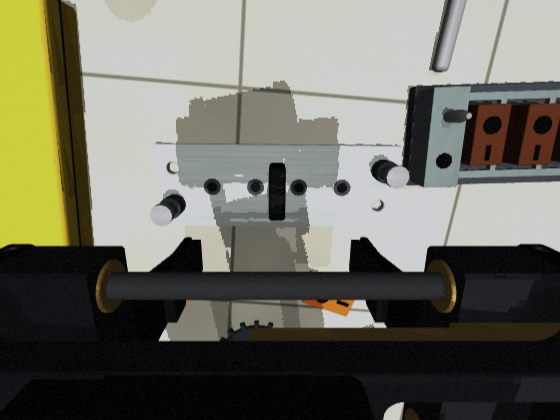

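The wrist view shows the plate holes at (172,168) and (377,206) and the handle centred at (277,190), all within 2 px of prediction. The four blocks form one 188 mm row centred on the jig. Gripping the handle.

Request:
drive_tool(
  deltas=[
    [[0,0.5,35,0,0,0.0026],[0,0,35,0,0,0],[0,0,35,0,0,0],[0,0,35,0,0,0],[0,0,28,0,0,0],[0,0,12,0,0,0],[0,0,6,0,0,0],[0,0,0,0,0,0]],
  ],
)

```text
time: 24.68
position: [0.5376, 0.2599, 0.0373]
tool_rot: [0.999, 0.036, -0.001, 0.0]
ft_force: [-0.3, -0.3, -0.5]
grip_width: 0.0869
grip_force: 0.0
```

Request:
drive_tool(
  deltas=[
    [[0,0,0.5,0,0,0],[0,0,0,0,0,0],[0,0,0,0,0,0],[0,0,0,0,0,0],[0,0,0,0,0,0],[0,0,0,0,0,0],[0,0,0,0,0,0],[0,0,0,0,0,0]],
  ],
  gripper=0,
  squeeze=60,
)

```text
time: 25.35
position: [0.5375, 0.2611, 0.0379]
tool_rot: [0.999, 0.037, 0.0, -0.0]
ft_force: [-0.1, 0.1, 0.0]
grip_width: 0.042
grip_force: 0.0
```

Request:
drive_tool(
  deltas=[
    [[0,0,-10,0,0,0],[0,0,-30,0,0,0],[0,0,-30,0,0,0],[0,0,-30,0,0,0],[0,0,-20,0,0,0],[0,0,0,0,0,0],[0,0,0,0,0,0],[0,0,0,0,0,0]],
  ],
)

```text
time: 26.02
position: [0.5367, 0.2608, 0.1575]
tool_rot: [0.999, 0.037, -0.001, 0.0]
ft_force: [-0.1, -0.4, 0.1]
grip_width: 0.0007
grip_force: 0.0
```

```bash
python3 -c "
from h import *
togo(.6225,-.0279,.17,6.2)
c=cam('wrist');save(c,'wH');c2=cam('scene');save(c2,'sH',(200,120,420,290),3.4)"
```

```text
tool mm [ 64.4 294.2 -12.5] rz -0.0352 n 8 per row [ 8.1 36.8 -1.6] -0.0044 | yaw 4.18 tilt [-0.0011 -0.0003] pos [0.5367 0.2608 0.1575] f [-0.1 -0.4  0.1] t 26.0
```

View pics/wH.png

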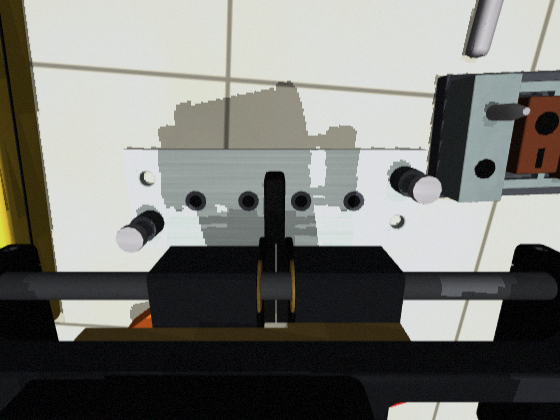

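The fingers hadn't finished closing before the lift: they are shut at (277,285) and the plate still lies in place. Repeating with a longer close.

Request:
drive_tool(
  deltas=[
    [[0,0,0,0,0,0],[0,0,0,0,0,0],[0,0,0,0,0,0],[0,0,0,0,0,0],[0,0,0,0,0,0],[0,0,0,0,0,0],[0,0,0,0,0,0],[0,0,0,0,0,0]],
  ],
  gripper=60,
)

```text
time: 26.78
position: [0.5375, 0.261, 0.1578]
tool_rot: [0.999, 0.036, 0.0, -0.0]
ft_force: [-0.1, 0.2, -0.1]
grip_width: 0.0456
grip_force: 0.0
```

Request:
drive_tool(
  deltas=[
    [[0,0,25,0,0,0],[0,0,30,0,0,0],[0,0,30,0,0,0],[0,0,20,0,0,0],[0,0,10,0,0,0],[0,0,4.5,0,0,0],[0,0,0,0,0,0],[0,0,0,0,0,0]],
  ],
)

```text
time: 27.45
position: [0.5383, 0.2612, 0.0391]
tool_rot: [0.999, 0.036, 0.001, -0.0]
ft_force: [-0.5, 0.6, -0.7]
grip_width: 0.0522
grip_force: 0.0
```

Request:
drive_tool(
  deltas=[
    [[0,0,0,0,0,0],[0,0,0,0,0,0],[0,0,0,0,0,0],[0,0,0,0,0,0],[0,0,0,0,0,0],[0,0,0,0,0,0],[0,0,0,0,0,0],[0,0,0,0,0,0]],
  ],
  gripper=0,
  squeeze=60,
)

```text
time: 28.12
position: [0.5375, 0.2614, 0.0385]
tool_rot: [0.999, 0.036, 0.0, -0.0]
ft_force: [-0.8, 1.5, 2.0]
grip_width: 0.0176
grip_force: 60.0
```

Request:
drive_tool(
  deltas=[
    [[0,0,0,0,0,0],[0,0,0,0,0,0],[0,0,0,0,0,0],[0,0,0,0,0,0]],
  ],
)

```text
time: 28.45
position: [0.5376, 0.2614, 0.0385]
tool_rot: [0.999, 0.036, 0.0, -0.0]
ft_force: [-1.3, 3.8, 3.9]
grip_width: 0.0177
grip_force: 60.0
```

Gripped at 17.7 mm. Lifting.

Request:
drive_tool(
  deltas=[
    [[0,0,-8,0,0,0],[0,0,-20,0,0,0],[0,0,-30,0,0,0],[0,0,-30,0,0,0],[0,0,-30,0,0,0],[0,0,-10,0,0,0],[0,0,0,0,0,0],[0,0,0,0,0,0]],
  ],
)

```text
time: 29.12
position: [0.5363, 0.2603, 0.1649]
tool_rot: [0.999, 0.036, -0.001, 0.001]
ft_force: [-0.9, -0.9, -9.4]
grip_width: 0.0176
grip_force: 60.0
```

```bash
cat >> h.py <<'E'
def toolpt(c,u,v,zt):  # wrist pixel -> point on tool plane z=zt (tool coords, m)
    H=np.array(c["hand_eye"]);d=H[:3,:3]@np.array([(u-c["cx"])/c["f"],-(v-c["cy"])/c["f"],-1]);t=H[:3,3]
    return t+d*(zt-t[2])/d[2]
E
python3 -c "
from h import *
togo(.6225,-.0279,.17,6.2)
c=cam('wrist');save(c,'wH2',(80,130,480,240),2)
for a in((22,124),(-22,-124)): # expected pixel of hole in held plate : top face 28mm beyond tcp
  H=np.linalg.inv(np.array(c['hand_eye']));q=H@[a[0]/1e3,-a[1]/1e3,.0285,1];print(a,c['cx']+c['f']*q[0]/-q[2],c['cy']-c['f']*q[1]/-q[2])"
```

```text
tool mm [ 65.  293.7  -5. ] rz -0.0353 n 8 per row [ 8.1 36.7 -0.6] -0.0044 | yaw 4.18 tilt [-0.0026 -0.0012] pos [0.5363 0.2603 0.1649] f [-0.9 -0.9 -9.4] t 29.1
(22, 124) 65.41129329395338 215.8174164446439
(-22, -124) 474.33787266154184 283.0303682067008
```

View pics/wH2.png

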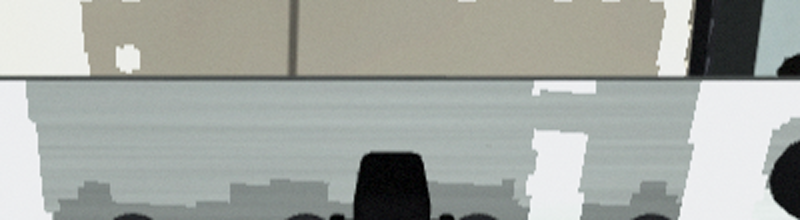

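The plate is held level, with its far edge a straight row at v≈169. Locating the holes numerically.

```bash
python3 -c "
from h import *
c=cam('wrist');im=c['img'].astype(int)
for (u,v) in((65,216),(474,283)):
  p=im[v-22:v+23,u-22:u+23].sum(2)//3;print(p[::3,::3])
# front edge line: for columns find strongest vertical gradient near row 169
g=cv2.cvtColor(c['img'],cv2.COLOR_RGB2GRAY).astype(int)
for u in(60,100,150,200,250,300,350,400):
  print(u,[int(x) for x in g[164:174,u]])
r=g[190];print('row190 left',[int(x) for x in r[20:60:2]])
"
```

```text
[[237 237 236 238 237 237 237 237 237 237 238 238 236 237 237]
 [238 237 236 238 237 237 237 237 237 237 238 238 237 237 238]
 [237 239 237 237 238 237 238 237 238 237 237 237 238 237 236]
 [238 238 237 237 237 237 238 236 238 237 237 238 237 237 237]
 [238 237 237 237 234 174  82  75 233 232 237 237 236 237 237]
 [237 238 238 236 182  63  65 115 236 237 234 238 237 238 237]
 [238 238 238 219  76  68  68  90 237 238 236 232 238 237 238]
 [238 237 237 219  69  67  66  55 237 235 237 236 236 238 237]
 [238 237 237 218  88  60  64  70 127 236 236 236 224 236 237]
 [237 237 238 236 218  65  68  70  70 130 236 237 221 237 238]
 [236 236 238 237 227 172  65  71  73  76  77  79 237 237 237]
 [237 237 237 237 238 230 183 136  75  77 114 220 237 237 236]
 [237 238 238 237 237 237 238 230 226 228 237 238 238 237 237]
 [238 237 237 238 237 237 236 237 238 238 238 237 237 238 237]
 [236 236 237 238 238 237 238 238 238 238 238 238 236 237 237]]
[[237 238 238 237 237 237 238 238 238 238 237 238 238 238 236]
 [239 237 236 237 238 236 237 238 237 237 237 237 238 238 237]
 [238 238 237 237 238 238 23
[... 628 characters left out ...]
 55  53  53  53  57  54  55  53  55]
 [204 203 205 207 203 207 204 203 204 206 204 206 203 204 205]
 [238 238 237 237 237 236 237 237 237 238 237 238 238 238 238]]
60 [236, 237, 236, 203, 107, 74, 186, 237, 238, 238]
100 [236, 236, 237, 203, 103, 78, 130, 171, 170, 169]
150 [160, 162, 163, 134, 90, 80, 130, 173, 170, 164]
200 [163, 163, 161, 136, 90, 79, 132, 174, 173, 171]
250 [162, 165, 166, 136, 89, 74, 127, 174, 174, 173]
300 [162, 163, 165, 144, 94, 73, 132, 174, 171, 173]
350 [164, 168, 168, 149, 105, 80, 188, 238, 239, 239]
400 [165, 163, 166, 146, 106, 81, 133, 173, 172, 166]
row190 left [48, 49, 53, 238, 237, 238, 239, 237, 239, 237, 238, 238, 237, 237, 239, 237, 237, 238, 238, 237]
```

Hole 1 is centred at about (66.5,216.5), expected (65.4,215.8), so the plate sits centred in the jaws to about 0.6 mm and is aligned. Next I go short of the jig to measure its pins and bores with the same camera.

Request:
drive_tool(
  deltas=[
    [[-4.5,28.5,-1,0,0,-0.0035],[-4.5,28.5,-1,0,0,-0.0035],[-4.5,28.5,-1,0,0,-0.0035],[-4.5,28.5,-1,0,0,-0.0035],[-4.5,28.5,-1,0,0,-0.0035],[-4.5,28.5,-1,0,0,-0.0035],[-4.5,28.5,-1,0,0,-0.0035],[-4.5,28.5,-1,0,0,-0.0035]],
  ],
)

```text
time: 29.88
position: [0.5192, 0.0296, 0.1721]
tool_rot: [0.999, 0.051, -0.002, -0.0]
ft_force: [0.6, 0.2, -8.2]
grip_width: 0.0177
grip_force: 60.0
```

Request:
drive_tool(
  deltas=[
    [[-4.5,28.5,-1,0,0,-0.0035],[-4.5,28.5,-1,0,0,-0.0035],[0,0,0,0,0,0],[0,0,0,0,0,0],[0,0,0,0,0,0]],
  ],
)

```text
time: 30.3
position: [0.5166, -0.0266, 0.1747]
tool_rot: [0.999, 0.053, -0.002, -0.001]
ft_force: [0.6, 1.2, -8.7]
grip_width: 0.0176
grip_force: 60.0
```

```bash
python3 -c "
from h import *
togo(.6225,-.0279,.17,6.2)
c=cam('wrist');save(c,'wJ2',None,1.4)
th=np.radians(6.2);Rz=np.array([[np.cos(th),-np.sin(th)],[np.sin(th),np.cos(th)]])
for a in((-22,124,52),(22,-124,52),(22,124,84),(-22,-124,84),(50,142,52),(50,-142,52)):
  a=np.array(a)/1e3;p=np.array([.6225,-.0279])+Rz@a[:2];print(a,np.round(proj(c,[*p,a[2]]),1),np.round(np.array(proj(c,[*p,a[2]]))*1.4))"
```

```text
tool mm [105.2  12.6   4.3] rz -0.0013 n 3 per row [35.1  4.2  1.4] -0.0004 | yaw 6.13 tilt [-0.004   0.0015] pos [ 0.5166 -0.0266  0.1747] f [ 0.6  1.2 -8.7] t 30.3
[-0.022  0.124  0.052] [142.9 111.2] [200. 156.]
[ 0.022 -0.124  0.052] [449.9  52.4] [630.  73.]
[0.022 0.124 0.084] [115.2  42.9] [161.  60.]
[-0.022 -0.124  0.084] [464.6 109.6] [650. 154.]
[0.05  0.142 0.052] [107.7  12.5] [151.  18.]
[ 0.05  -0.142  0.052] [479.5  11.8] [671.  17.]
```

View pics/wJ2.png

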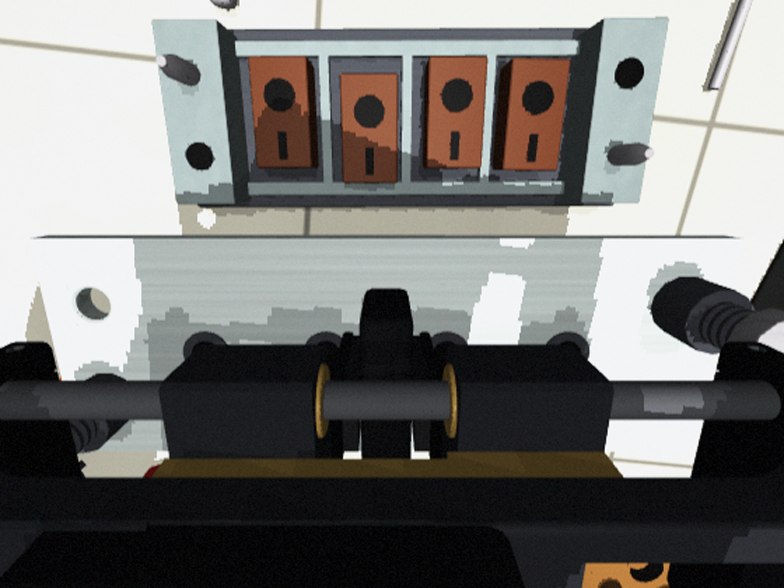

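The view confirms the jig: bores at (199,155) and (629,72), pin tips at (162,61) and (650,153), all within 1–2 px of prediction. The second block from the left, (369,127), sits about 10 mm nearer the front than the others, so I'll measure whether it is still flat.

```bash
python3 -c "
from h import *
c=cam('wrist')
th=np.radians(6.2);Rz=np.array([[np.cos(th),-np.sin(th)],[np.sin(th),np.cos(th)]])
hsv=cv2.cvtColor(c['img'],cv2.COLOR_RGB2HSV)
for n,(u0,u1) in dict(p4=(170,232),p3=(236,292),p2=(296,352),p1=(354,412)).items():
  s=hsv[25:140,u0:u1];m=((s[...,0]<14)&(s[...,1]>90)&(s[...,2]>30)).astype(np.uint8)
  m=cv2.morphologyEx(m,cv2.MORPH_CLOSE,np.ones((13,13)))
  k=np.argwhere(m)[:,::-1].astype(np.float32)+[u0,25];r=cv2.minAreaRect(k.astype(np.float32))
  P=np.array([ray(c,*q,.046)[:2] for q in cv2.boxPoints(r)]);Q=(P-[.6225,-.0279])@Rz
  print(n,'x',Q[:,0].min().round(4),Q[:,0].max().round(4),'y',Q[:,1].min().round(4),Q[:,1].max().round(4))
for n,q in dict(hole3=(369,112),hole2=(457,96),hole1=(538,99),hole4=(280,96),s4=(283,145),s3=(369,160),s2=(454,145),s1=(533,147)).items():
  print(n,((ray(c,q[0]/1.4,q[1]/1.4,.046)[:2]-[.6225,-.0279])@Rz).round(4))
d=cam('top');i=d['img'];g=cv2.resize(i[150:205,260:370,::-1],None,fx=7,fy=7,interpolation=cv2.INTER_CUBIC)
d=cam('scene');i=d['img'];print([np.round(proj(d,[.62+ax,ay,.03])) for ax in(-.04,.04) for ay in(-.12,.07)])
"
```

```text
p4 x -0.0281 0.0319 y 0.0499 0.0978
p3 x -0.0372 0.0232 y 0.0069 0.0415
p2 x -0.0289 0.0326 y -0.0505 -0.0078
p1 x -0.0297 0.0312 y -0.1019 -0.0487
hole3 [0.0029 0.0241]
hole2 [ 0.0116 -0.0275]
hole1 [ 0.01   -0.0751]
hole4 [0.0116 0.0762]
s4 [-0.0156  0.0763]
s3 [-0.0242  0.0244]
s2 [-0.0156 -0.027 ]
s1 [-0.0167 -0.0747]
[array([238., 273.]), array([299., 235.]), array([259., 296.]), array([321., 254.])]
```

```bash
python3 -c "
from h import *
c=cam('scene');save(c,'s4',(215,215,345,312),6)"
```

```text
(no output)
```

View pics/s4.png

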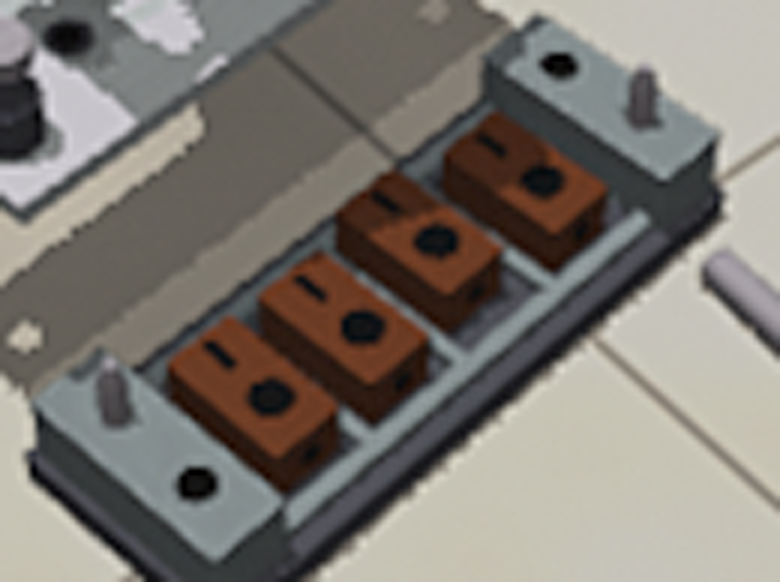

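The crop shows all four blocks flat in their pockets, including the shifted one at (418,250), which rests against the front wall about 7 mm off centre and within tolerance. Taking the plate over the pins.

Request:
drive_tool(
  deltas=[
    [[17.7,1.9,0,0,0,0],[17.7,1.9,0,0,0,0],[17.7,1.9,0,0,0,0],[17.7,1.9,0,0,0,0],[17.7,1.9,0,0,0,0],[17.7,1.9,0,0,0,0],[0,0,0,0,0,0],[0,0,0,0,0,0]],
  ],
)

```text
time: 31.22
position: [0.6254, -0.026, 0.1758]
tool_rot: [0.999, 0.055, 0.0, 0.0]
ft_force: [-0.7, -0.3, -9.3]
grip_width: 0.0171
grip_force: 60.0
```

Request:
drive_tool(
  deltas=[
    [[0,0,0,0,0,0],[0,0,0,0,0,0],[0,0,0,0,0,0]],
  ],
)

```text
time: 31.47
position: [0.6236, -0.0263, 0.176]
tool_rot: [0.999, 0.054, -0.001, -0.0]
ft_force: [0.9, -0.2, -8.8]
grip_width: 0.0175
grip_force: 60.0
```

```bash
python3 -c "
from h import *
togo(.6234,-.0268,.127,6.2)"
```

```text
tool mm [-0.2  0.5 49. ] rz 0.0001 n 2 per row [-0.1  0.2 24.5] 0.0001 | yaw 6.21 tilt [-0.0015  0.0003] pos [ 0.6236 -0.0263  0.176 ] f [ 0.9 -0.2 -8.8] t 31.5
```

Request:
drive_tool(
  deltas=[
    [[0,0.3,15,0,0,0],[0,0,15,0,0,0],[0,0,12,0,0,0],[0,0,6,0,0,0],[0,0,0,0,0,0],[0,0,0,0,0,0]],
  ],
)

```text
time: 31.97
position: [0.6246, -0.0271, 0.128]
tool_rot: [0.999, 0.054, -0.0, -0.0]
ft_force: [0.8, -0.1, -7.5]
grip_width: 0.0179
grip_force: 60.0
```

```bash
python3 -c "
from h import *
togo(.6234,-.0268,.0905,6.2);cam('wrist');togo(.6234,-.0268,.0905,6.2)"
```

```text
tool mm [-1.1 -0.4 37.5] rz -0.0002 n 1 per row [-1.1 -0.4 37.5] -0.0002 | yaw 6.19 tilt [-0.0007  0.0001] pos [ 0.6246 -0.0271  0.128 ] f [ 0.8 -0.1 -7.5] t 32.0
tool mm [-1.8 -0.6 38.2] rz -0.0002 n 2 per row [-0.9 -0.3 19.1] -0.0001 | yaw 6.19 tilt [ 0.0011 -0.0002] pos [ 0.6252 -0.0272  0.1287] f [ 0.5 -0.6 -8.2] t 32.0
```

Request:
drive_tool(
  deltas=[
    [[0,0,4,0,0,0],[0,0,4,0,0,0],[0,0,4,0,0,0],[0,0,0,0,0,0]],
  ],
)

```text
time: 32.35
position: [0.6241, -0.0269, 0.1154]
tool_rot: [0.999, 0.054, -0.001, -0.0]
ft_force: [-1.3, 0.7, -8.2]
grip_width: 0.0179
grip_force: 60.0
```

Request:
drive_tool(
  deltas=[
    [[0,0,4,0,0,0],[0,0,4,0,0,0],[0,0,0,0,0,0]],
  ],
)

```text
time: 32.6
position: [0.6241, -0.0269, 0.1073]
tool_rot: [0.999, 0.054, -0.001, -0.0]
ft_force: [0.2, -0.5, -8.4]
grip_width: 0.0177
grip_force: 60.0
```

The plate is past the taper with no extra force. Lowering the rest.

Request:
drive_tool(
  deltas=[
    [[0,0,4,0,0,0],[0,0,4,0,0,0],[0,0,4,0,0,0],[0,0,2,0,0,0],[0,0,1,0,0,0],[0,0,0,0,0,0],[0,0,0,0,0,0]],
  ],
)

```text
time: 33.18
position: [0.6246, -0.0271, 0.0931]
tool_rot: [0.999, 0.054, -0.0, 0.0]
ft_force: [-1.0, -1.4, -8.6]
grip_width: 0.0179
grip_force: 60.0
```

Request:
drive_tool(
  deltas=[
    [[0,0,1,0,0,0],[0,0,1,0,0,0],[0,0,0,0,0,0],[0,0,0,0,0,0]],
  ],
)

```text
time: 33.52
position: [0.6247, -0.0271, 0.0913]
tool_rot: [0.999, 0.054, -0.0, 0.0]
ft_force: [-1.2, -1.5, -8.8]
grip_width: 0.0175
grip_force: 60.0
```

Request:
drive_tool(
  deltas=[
    [[0,0,1,0,0,0],[0,0,0.5,0,0,0],[0,0,0,0,0,0],[0,0,0,0,0,0]],
  ],
)

```text
time: 33.85
position: [0.6247, -0.0271, 0.0905]
tool_rot: [0.999, 0.054, 0.0, 0.0]
ft_force: [-3.7, -1.0, -0.7]
grip_width: 0.0176
grip_force: 60.0
```

Request:
drive_tool(
  deltas=[
    [[0,0,0.7,0,0,0],[0,0,0,0,0,0],[0,0,0,0,0,0]],
  ],
)

```text
time: 34.1
position: [0.6247, -0.0271, 0.0905]
tool_rot: [0.999, 0.054, 0.0, 0.0]
ft_force: [-6.1, -0.6, 4.6]
grip_width: 0.0174
grip_force: 60.0
```

Request:
drive_tool(
  deltas=[
    [[0,0,0,0,0,0],[0,0,0,0,0,0],[0,0,0,0,0,0],[0,0,0,0,0,0],[0,0,0,0,0,0],[0,0,0,0,0,0],[0,0,0,0,0,0],[0,0,0,0,0,0]],
  ],
  gripper=100,
)

```text
time: 34.77
position: [0.6248, -0.027, 0.089]
tool_rot: [0.999, 0.054, 0.0, -0.0]
ft_force: [0.6, 0.4, 0.6]
grip_width: 0.0629
grip_force: 0.0
```

Request:
drive_tool(
  deltas=[
    [[0,0,-10,0,0,0],[0,0,-20,0,0,0],[0,0,-35,0,0,0],[0,0,-35,0,0,0],[0,0,-30,0,0,0],[0,0,0,0,0,0],[0,0,0,0,0,0]],
  ],
)

```text
time: 35.35
position: [0.6262, -0.0273, 0.2223]
tool_rot: [0.999, 0.054, 0.003, 0.001]
ft_force: [-0.0, -0.3, -0.7]
grip_width: 0.0867
grip_force: 0.0
```

```bash
python3 -c "
from h import *
c=cam('wrist');save(c,'wE');togo(.572,-.383,.22,-9.8)
# peg heads bright discs: expected pixels (top z=.112)
th=np.radians(6.2);Rz=np.array([[np.cos(th),-np.sin(th)],[np.sin(th),np.cos(th)]])
for a in((-22,124,112),(22,-124,112),(50,144,62),(50,-144,62),(22,124,84),(-22,-124,84)):
  a=np.array(a)/1e3;p=np.array([.6228,-.0275])+Rz@a[:2];print(a,p.round(4),np.round(proj(c,[*p,a[2]]),1))"
```

```text
tool mm [-9.080e+01  3.482e+02  3.000e-01] rz 0.2791 n 10 per row [-9.1 34.8  0. ] 0.0279 | yaw 6.19 tilt [ 0.0016 -0.0004] pos [ 0.6247 -0.027   0.2202] f [ 0.2  0.1 -0.4] t 35.4
[-0.022  0.124  0.112] [0.5875 0.0934] [136.8 239.6]
[ 0.022 -0.124  0.112] [ 0.6581 -0.1484] [421.2 191.4]
[0.05  0.144 0.062] [0.657  0.1211] [129.9 152.6]
[ 0.05  -0.144  0.062] [ 0.6881 -0.1653] [421.5 152.6]
[0.022 0.124 0.084] [0.6313 0.0982] [144.2 184.8]
[-0.022 -0.124  0.084] [ 0.6143 -0.1532] [402.  228.9]
```

View pics/wE.png

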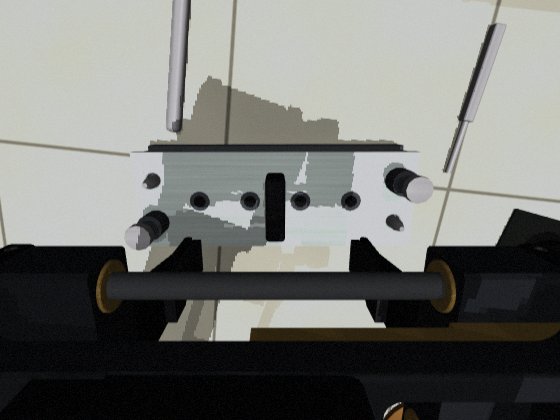

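The plate's far corners are at (131,152) and (419,152), predicted (130,153) and (421,153), and the peg heads at (138,237) and (418,188) are still up. The plate is down. On to the mallet, viewed from over its handle first.

Request:
drive_tool(
  deltas=[
    [[-20.6,31.6,0,0,0,0],[-20.6,31.6,0,0,0,0],[-20.6,31.6,0,0,0,0],[-20.6,31.6,0,0,0,0],[-20.6,31.6,0,0,0,0],[-20.6,31.6,0,0,0,0],[-20.6,31.6,0,0,0,0],[-20.6,31.6,0,0,0,0]],
  ],
)

```text
time: 36.07
position: [0.4861, -0.2967, 0.2173]
tool_rot: [0.999, 0.054, -0.001, -0.002]
ft_force: [1.3, 0.3, -0.3]
grip_width: 0.087
grip_force: 0.0
```

Request:
drive_tool(
  deltas=[
    [[-20.6,31.6,0,0,0,0],[-20.6,31.6,0,0,0,0],[0,0,0,0,0,0.093],[0,0,0,0,0,0.093],[0,0,0,0,0,0.093],[0,0,0,0,0,0],[0,0,0,0,0,0],[0,0,0,0,0,0]],
  ],
)

```text
time: 36.73
position: [0.4537, -0.3628, 0.2181]
tool_rot: [0.996, -0.084, -0.001, -0.001]
ft_force: [-0.9, 0.1, 0.0]
grip_width: 0.0869
grip_force: 0.0
```

```bash
python3 -c "
from h import *
c=cam('wrist');togo(.454,-.363,.22,-9.8);hsv=cv2.cvtColor(c['img'],cv2.COLOR_RGB2HSV);V=hsv[...,2]
# wood
m=((hsv[...,0]>10)&(hsv[...,0]<28)&(hsv[...,1]>70)&(V>100)).astype(np.uint8);m[245:]=0
n,l,s,ce=cv2.connectedComponentsWithStats(m)
for i in range(1,n):
  if s[i,4]>300:
    k=np.argwhere(l==i)[:,::-1].astype(np.float32);r=cv2.minAreaRect(k);P=np.array([ray(c,*q,.057)[:2] for q in cv2.boxPoints(r)]);print('wood',s[i],r,P.round(4).tolist())
# dark mat
m=(V<60).astype(np.uint8);m[240:]=0;n,l,s,ce=cv2.connectedComponentsWithStats(m)
for i in range(1,n):
  if s[i,4]>2000:
    k=np.argwhere(l==i)[:,::-1].astype(np.float32);r=cv2.minAreaRect(k);P=np.array([ray(c,*q,.004)[:2] for q in cv2.boxPoints(r)]);print('mat',s[i],r,P.round(4).tolist(),P.mean(0))
for q in((.572,-.383,.08),(.572,-.383,.004)):print(proj(c,q))
d=cam('top')
print(V[0:240:12,200:360:8])"
```

```text
tool mm [ 0.2  0.1 -1.6] rz 0.0021 n 1 per row [ 0.2  0.1 -1.6] 0.0021 | yaw -9.68 tilt [-0.001   0.0012] pos [ 0.4538 -0.3628  0.2184] f [-0.4  0.   0.1] t 36.8
wood [ 262  107   30  119 2588] ((275.9708251953125, 165.96693420410156), (23.391857147216797, 117.58307647705078), 3.5763344764709473) [[0.4274, -0.3413], [0.5421, -0.3695], [0.5371, -0.3912], [0.4217, -0.3654]]
mat [   0    0   80  118 2430] ((26.67647933959961, 54.20587921142578), (109.86863708496094, 82.21957397460938), 75.96376037597656) [[0.6879, -0.085], [0.6909, -0.1729], [0.5889, -0.1644], [0.5838, -0.0682]] [ 0.63788575 -0.12264024]
mat [  216    27   123   126 13447] ((277.6138000488281, 89.69560241699219), (124.29084014892578, 122.07819366455078), 89.39049530029297) [[0.6303, -0.3284], [0.6101, -0.4543], [0.4823, -0.4417], [0.5045, -0.3015]] [ 0.55679691 -0.38147713]
mat [  422   106   138   134 12408] ((490.5, 172.5), (133.0, 137.0), 90.0) [[0.5164, -0.538], [0.4909, -0.6883], [0.3272, -0.7025], [0.3559, -0.5324]] [ 0.42259355 -0.61529612]
(np.float64(276.7920504669428), np.float64(65.92183456731223))
(np.float6
[... 1054 characters left out ...]
  13 224
  226 228]
 [152 154 149  14  18  12  19  13  18 150 136 113  14  13  21  13  20 226
  227 227]
 [146 148 151 154 150 151 147 148 150 142 138  78 150 153 151 155 151 228
  227 227]
 [149 152 149 154 151 150 149 149  98 145 135 178 151 153 152 159 157 227
  229 228]
 [148 150 150 157 155 151 149 149  83 145 140 152 153 153 152 157 154 227
  227 228]
 [226 225 227 154 155 151 150 226 112 151 138 225 226 226 225 226 225 228
  227 227]
 [198 154 155 154 150 192 226 226 150 225 221 227 226 224 225 226 227 226
  226 224]
 [119 122 119 119 221 218 215 215 197 220 213 210 209 213 213 214 218 221
  221 227]
 [117 119 223 226 223 219 218 213 216 216 212 211 211 212 217 217 219 221
  221 227]]
```

```bash
python3 -c "
from h import *
c=cam('wrist');g=cv2.cvtColor(c['img'],cv2.COLOR_RGB2GRAY).astype(np.float32)
g2=cv2.GaussianBlur(g,(0,0),2.5)[20:120,225:335]
print(g2[::8,::6].round(0).astype(int))
for t in(27,29,31):
  m=((g2>t)&(g2<45)).astype(np.uint8);m=cv2.morphologyEx(m,cv2.MORPH_OPEN,np.ones((7,7)))
  n,l,s,ce=cv2.connectedComponentsWithStats(m);i=1+np.argmax(s[1:,4]);k=np.argwhere(l==i)[:,::-1].astype(np.float32)+[225,20]
  (u,v),r=cv2.minEnclosingCircle(k.astype(np.float32));print(t,s[i],u,v,r,k.mean(0),ray(c,u,v,.08).round(4),'want r',.03/(c['t'][2]-.08)*c['f'])"
```

```text
[[224 224 224 224 224 224 225 224 224 224 224 224 224 224 224 223 223 223
  223]
 [139 136 137 135 132 133 131 123 121 121 115 113 113 111 107 106 105 102
  104]
 [ 27  27  27  26  27  28  27  29  31  31  31  31  29  27  27  27  27  27
   32]
 [ 27  27  27  27  27  29  31  32  32  31  32  32  31  30  27  27  26  26
   32]
 [ 27  27  27  27  28  32  32  32  32  33  33  32  32  32  31  27  26  27
   35]
 [ 27  26  26  27  30  33  33  33  33  33  32  33  32  33  32  29  26  26
   37]
 [ 27  26  26  26  31  33  33  33  33  33  33  33  32  33  32  30  27  26
   40]
 [ 27  27  27  25  30  33  33  33  34  33  33  33  33  33  32  30  27  27
   44]
 [ 24  27  27  26  27  33  34  34  34  33  34  33  34  33  33  29  26  26
   49]
 [ 17  22  26  26  27  31  34  34  34  34  34  34  34  33  31  27  26  26
   54]
 [ 15  14  19  25  27  24  29  33  33  34  33  33  33  29  27  26  27  26
   60]
 [ 17  15  14  16  22  23  21  53  89  68  78  53  24  25  27  27  26  27
   68]
 [ 18  15  15  15  14  15  19  96 187 182 185  85  24  26  27  27  26  26
   75]]
27 [  20   11   75   75 4831] 281.98822021484375 63.23460006713867 45.42942428588867 [282.05609605  67.18174291] [ 0.5738 -0.3881  0.08  ] want r 32.419666281996314
29 [  23   12   69   74 4137] 280.5440368652344 68.29132843017578 39.09728240966797 [281.71041818  69.27266135] [ 0.5701 -0.3862  0.08  ] want r 32.419666281996314
31 [  25   12   65   74 3664] 281.3538818359375 69.29914855957031 37.5525016784668 [281.40584061  70.64983624] [ 0.5692 -0.3868  0.08  ] want r 32.419666281996314
```

The head disc is centred at (281.5,69) with r≈32 px (expected 32.4), giving head (0.569,−0.387). The handle end agrees, with yaw about −13°. Gripping the head across from above.

Request:
drive_tool(
  deltas=[
    [[29.4,1.1,0,0,0,0],[29.4,1.1,0,0,0,0],[29.4,1.1,0,0,0,0],[29.4,1.1,0,0,0,0],[0,0,0,0,0,0.056],[0,0,0,0,0,0],[0,0,0,0,0,0],[0,0,0,0,0,0]],
  ],
  gripper=100,
)

```text
time: 37.55
position: [0.5683, -0.3872, 0.2188]
tool_rot: [0.994, -0.113, -0.001, -0.0]
ft_force: [-0.7, 0.4, -0.8]
grip_width: 0.0872
grip_force: 0.0
```

```bash
python3 -c "
from h import *
togo(.569,-.387,.059,-12.9)
c=cam('wrist');g=cv2.GaussianBlur(cv2.cvtColor(c['img'],cv2.COLOR_RGB2GRAY).astype(np.float32),(0,0),2)
print(np.round(proj(c,[.569,-.387,.08])));print(g[140:246:7,210:350:7].round(0).astype(int))"
```

```text
tool mm [  0.8  -0.3 159.8] rz -0.0006 n 5 per row [ 0.2 -0.1 32. ] -0.0001 | yaw -12.93 tilt [-0.0012  0.0009] pos [ 0.5683 -0.3872  0.2188] f [-0.7  0.4 -0.8] t 37.5
[276. 202.]
[[140 141 140 139 136 133 127 122 111 102  90  80  66  55  43  37  33 178
  217 217]
 [139  48  28  23  19  17  17  15  14  14  13  23  15  15  15  14  17 184
  218 218]
 [139  41  14  14  14  14  14  15  14  14  16  24  14  15  14  13  16 189
  218 218]
 [140  59  15  14  13  14  15  15  14  14  13  22  15  14  13  13  15 185
  218 218]
 [140  79  14  13  14  14  15  12   7   8   6   8  12  15  15  15  16 190
  218 218]
 [140  99  14  14  14  15  13   8  10  11  12  10   8  12  14  13  16 187
  218 218]
 [141 117  17  15  14  14  10  13  15  15  14  19  26  13  14  14  14 186
  218 218]
 [158 185  24  16  13  14  13  13  14  13  15  25  28  23  14  15  17 184
  219 218]
 [216 210  32  14  14  14  15  14  14  14  17  20  21  17  22  24  25 182
  218 218]
 [218 214  34  13  13  13  14  14  14  15  14  17  16  15  21  25  26 178
  219 219]
 [211 176  31  12  13  15  13  14  13  14  14  14  14  13  23  23  23 170
  214 214]
 [196 118  42  10  13  21  13  15  23  25  25  24  24  21  22  21  22 166
  211 212]
 [117 110  58  11  20  22  19  20  23  23  22  22  22  23  22  21  22 158
  211 212]
 [110 110  73  16  20  21  21  22  50  55  57  42  22  24  23  21  22 155
  211 212]
 [109 110 101  22  21  21  21  21  95 166 168  73  23  25  27  26  29 154
  212 213]
 [109 123 184  48  54  64  78  85 107 166 168 143 162 178 194 195 201 210
  213 213]]
```

Request:
drive_tool(
  deltas=[
    [[0.5,0,30,0,0,0],[0,0,30,0,0,0],[0,0,30,0,0,0],[0,0,30,0,0,0],[0,0,20,0,0,0],[0,0,12,0,0,0],[0,0,7,0,0,0],[0,0,0,0,0,0]],
  ],
)

```text
time: 38.27
position: [0.5688, -0.3875, 0.059]
tool_rot: [0.994, -0.113, -0.001, -0.001]
ft_force: [-0.6, -0.2, 0.0]
grip_width: 0.0869
grip_force: 0.0
```

Request:
drive_tool(
  deltas=[
    [[0,0,0,0,0,0],[0,0,0,0,0,0],[0,0,0,0,0,0],[0,0,0,0,0,0],[0,0,0,0,0,0],[0,0,0,0,0,0],[0,0,0,0,0,0],[0,0,0,0,0,0]],
  ],
  gripper=0,
  squeeze=60,
)

```text
time: 38.93
position: [0.57, -0.3881, 0.061]
tool_rot: [0.994, -0.113, 0.001, 0.0]
ft_force: [-0.4, 1.0, 4.9]
grip_width: 0.0593
grip_force: 60.0
```

Request:
drive_tool(
  deltas=[
    [[0,0,-5,0,0,0],[0,0,-20,0,0,0],[0,0,-30,0,0,0],[0,0,-35,0,0,0],[0,0,-30,0,0,0],[0,0,0,0,0,0]],
  ],
)

```text
time: 39.43
position: [0.5724, -0.3903, 0.1864]
tool_rot: [0.994, -0.113, 0.005, 0.004]
ft_force: [1.7, -0.8, -1.8]
grip_width: 0.0591
grip_force: 60.0
```

Request:
drive_tool(
  deltas=[
    [[4.8,-36,0,0,0,0],[4.8,-36,0,0,0,0],[4.8,-36,0,0,0,0],[4.8,-36,0,0,0,0],[4.8,-36,0,0,0,0],[4.8,-36,0,0,0,0],[4.8,-36,0,0,0,0],[0,0,0,0,0,0]],
  ],
)

```text
time: 40.1
position: [0.6594, -0.1413, 0.1772]
tool_rot: [0.994, -0.11, -0.002, -0.003]
ft_force: [0.3, -0.2, -4.1]
grip_width: 0.059
grip_force: 60.0
```

Request:
drive_tool(
  deltas=[
    [[0,0,0,0,0,0],[0,0,0,0,0,0],[0,0,0,0,0,0]],
  ],
)

```text
time: 40.35
position: [0.6581, -0.1507, 0.1786]
tool_rot: [0.994, -0.114, -0.001, -0.0]
ft_force: [-0.4, -0.2, -4.3]
grip_width: 0.0588
grip_force: 60.0
```

```bash
python3 -c "
from h import *
togo(.6581,-.1484,.1685,-12.9)"
```

```text
tool mm [-0.5 -2.3 10.1] rz -0.0028 n 1 per row [-0.5 -2.3 10.1] -0.0028 | yaw -13.06 tilt [-0.0024  0.0004] pos [ 0.6581 -0.1507  0.1786] f [-0.4 -0.2 -4.3] t 40.4
```

Request:
drive_tool(
  deltas=[
    [[0,-2,5,0,0,0],[0,0,5,0,0,0],[0,0,4,0,0,0],[0,0,4,0,0,0],[0,0,4,0,0,0],[0,0,2,0,0,0],[0,0,0,0,0,0]],
  ],
)

```text
time: 40.93
position: [0.6594, -0.1487, 0.156]
tool_rot: [0.994, -0.113, 0.0, 0.001]
ft_force: [-0.9, -1.9, -0.2]
grip_width: 0.0593
grip_force: 60.0
```

Request:
drive_tool(
  deltas=[
    [[0,0,1,0,0,0],[0,0,1,0,0,0],[0,0,0,0,0,0]],
  ],
)

```text
time: 41.18
position: [0.6595, -0.1486, 0.1544]
tool_rot: [0.994, -0.113, 0.0, 0.001]
ft_force: [-3.0, -2.5, 2.9]
grip_width: 0.0591
grip_force: 60.0
```

Request:
drive_tool(
  deltas=[
    [[0,0,1,0,0,0],[0,0,1,0,0,0],[0,0,0,0,0,0],[0,0,0,0,0,0]],
  ],
)

```text
time: 41.52
position: [0.6597, -0.1485, 0.1529]
tool_rot: [0.994, -0.113, 0.0, 0.001]
ft_force: [-3.2, -3.6, 5.2]
grip_width: 0.059
grip_force: 60.0
```

Request:
drive_tool(
  deltas=[
    [[0,0,1,0,0,0],[0,0,0,0,0,0],[0,0,0,0,0,0]],
  ],
)

```text
time: 41.77
position: [0.6597, -0.1485, 0.1529]
tool_rot: [0.994, -0.113, 0.001, 0.001]
ft_force: [-4.7, -2.8, 10.0]
grip_width: 0.0593
grip_force: 60.0
```

Request:
drive_tool(
  deltas=[
    [[0,0,1.5,0,0,0],[0,0,0,0,0,0],[0,0,0,0,0,0]],
  ],
)

```text
time: 42.02
position: [0.6598, -0.1485, 0.1528]
tool_rot: [0.994, -0.113, 0.001, 0.001]
ft_force: [-6.9, -2.5, 15.7]
grip_width: 0.0594
grip_force: 60.0
```

Request:
drive_tool(
  deltas=[
    [[0,0,-10,0,0,0],[0,0,-15,0,0,0],[0,0,-10,0,0,0],[0,0,0,0,0,0],[0,0,0,0,0,0]],
  ],
)

```text
time: 42.43
position: [0.66, -0.1473, 0.1843]
tool_rot: [0.994, -0.113, 0.001, -0.0]
ft_force: [-0.7, -0.1, -5.2]
grip_width: 0.0589
grip_force: 60.0
```

```bash
python3 -c "
from h import *
togo(.5875,.0934,.18,-12.9)"
```

```text
tool mm [-124.8 -218.2    4.4] rz -0.0017 n 6 per row [-20.8 -36.4   0.7] -0.0003 | yaw -13.0 tilt [0.0011 0.0008] pos [ 0.66   -0.1473  0.1843] f [-0.7 -0.1 -5.2] t 42.4
```

Peg b is on its stop: z held at 0.1529 under about 20 N. Now peg a.

Request:
drive_tool(
  deltas=[
    [[-15.6,-27.3,0,0,0,0],[-15.6,-27.3,0,0,0,0],[-15.6,-27.3,0,0,0,0],[-15.6,-27.3,0,0,0,0],[-15.6,-27.3,0,0,0,0],[-15.6,-27.3,0,0,0,0],[-15.6,-27.3,0,0,0,0],[-15.6,-27.3,0,0,0,0]],
  ],
)

```text
time: 43.1
position: [0.5857, 0.0947, 0.1832]
tool_rot: [0.994, -0.113, -0.001, -0.0]
ft_force: [0.2, 0.7, -4.6]
grip_width: 0.0591
grip_force: 60.0
```

Request:
drive_tool(
  deltas=[
    [[0,0,0,0,0,0],[0,0,0,0,0,0],[0,0,0,0,0,0]],
  ],
)

```text
time: 43.35
position: [0.587, 0.0932, 0.1837]
tool_rot: [0.994, -0.113, -0.0, 0.0]
ft_force: [0.1, -0.2, -4.6]
grip_width: 0.0592
grip_force: 60.0
```

```bash
python3 -c "
from h import *
togo(.5875,.0934,.153,-12.9)"
```

```text
tool mm [ 0.5 -0.4 30.7] rz -0.0009 n 1 per row [ 0.5 -0.4 30.7] -0.0009 | yaw -12.95 tilt [-0.0007 -0.0002] pos [0.587  0.0932 0.1837] f [ 0.1 -0.2 -4.6] t 43.4
```

Request:
drive_tool(
  deltas=[
    [[0,0,7,0,0,0],[0,0,6,0,0,0],[0,0,5,0,0,0],[0,0,4,0,0,0],[0,0,4,0,0,0],[0,0,3,0,0,0],[0,0,1,0,0,0],[0,0,0,0,0,0]],
  ],
)

```text
time: 44.02
position: [0.5873, 0.0924, 0.1545]
tool_rot: [0.994, -0.113, 0.0, 0.0]
ft_force: [-0.2, -2.3, -0.6]
grip_width: 0.0592
grip_force: 60.0
```

Request:
drive_tool(
  deltas=[
    [[0,0,1,0,0,0],[0,0,1,0,0,0],[0,0,0,0,0,0],[0,0,0,0,0,0]],
  ],
)

```text
time: 44.35
position: [0.5873, 0.0926, 0.1529]
tool_rot: [0.994, -0.113, 0.0, 0.0]
ft_force: [-1.4, -5.2, 4.6]
grip_width: 0.0593
grip_force: 60.0
```

Request:
drive_tool(
  deltas=[
    [[0,0,1,0,0,0],[0,0,1,0,0,0],[0,0,1,0,0,0],[0,0,0,0,0,0],[0,0,0,0,0,0]],
  ],
)

```text
time: 44.77
position: [0.5874, 0.0925, 0.1528]
tool_rot: [0.994, -0.113, 0.001, 0.0]
ft_force: [-4.6, -5.7, 19.5]
grip_width: 0.0589
grip_force: 60.0
```

Request:
drive_tool(
  deltas=[
    [[0,0,-10,0,0,0],[0,0,-15,0,0,0],[0,0,-15,0,0,0],[0,0,0,0,0,0],[0,0,0,0,0,0]],
  ],
)

```text
time: 45.18
position: [0.5874, 0.0938, 0.1893]
tool_rot: [0.994, -0.113, 0.001, -0.001]
ft_force: [0.3, -0.1, -5.4]
grip_width: 0.0594
grip_force: 60.0
```

```bash
python3 -c "
from h import *
togo(.560,-.384,.18,-12.9)"
```

```text
tool mm [ 81.  471.7   8.5] rz -0.002 n 13 per row [ 6.2 36.3  0.7] -0.0002 | yaw -13.02 tilt [0.0012 0.0015] pos [0.5874 0.0938 0.1893] f [ 0.3 -0.1 -5.4] t 45.2
```

Request:
drive_tool(
  deltas=[
    [[5.8,33.7,-1,0,0,0],[5.8,33.7,-1,0,0,0],[5.8,33.7,-1,0,0,0],[5.8,33.7,0,0,0,0],[5.8,33.7,0,0,0,0],[5.8,33.7,0,0,0,0],[5.8,33.7,0,0,0,0]],
  ],
)

```text
time: 45.77
position: [0.5725, -0.1466, 0.1905]
tool_rot: [0.994, -0.113, -0.001, -0.001]
ft_force: [0.1, 0.7, -4.9]
grip_width: 0.0589
grip_force: 60.0
```

Request:
drive_tool(
  deltas=[
    [[5.8,33.7,0,0,0,0],[5.8,33.7,0,0,0,0],[5.8,33.7,0,0,0,0],[5.8,33.7,0,0,0,0],[5.8,33.7,0,0,0,0],[5.8,33.7,0,0,0,0],[5.8,33.7,0,0,0,0],[0,0,0,0,0,0]],
  ],
)

```text
time: 46.43
position: [0.5593, -0.3927, 0.1903]
tool_rot: [0.993, -0.116, 0.001, 0.002]
ft_force: [0.5, -1.0, -3.5]
grip_width: 0.059
grip_force: 60.0
```

Request:
drive_tool(
  deltas=[
    [[0,0,0,0,0,0],[0,0,0,0,0,0],[0,0,0,0,0,0]],
  ],
)

```text
time: 46.68
position: [0.5596, -0.383, 0.1909]
tool_rot: [0.994, -0.113, -0.001, -0.002]
ft_force: [-0.3, 0.3, -4.0]
grip_width: 0.0592
grip_force: 60.0
```

```bash
python3 -c "
from h import *
togo(.558,-.383,.0625,-12.9)"
```

```text
tool mm [ -1.2   0.8 128.4] rz -0.001 n 4 per row [-0.3  0.2 32.1] -0.0003 | yaw -12.96 tilt [-0.0021  0.0033] pos [ 0.5596 -0.383   0.1909] f [-0.3  0.3 -4. ] t 46.7
```

Request:
drive_tool(
  deltas=[
    [[-1,0,30,0,0,0],[0,0,35,0,0,0],[0,0,30,0,0,0],[0,0,18,0,0,0],[0,0,8,0,0,0],[0,0,4,0,0,0],[0,0,0,0,0,0],[0,0,0,0,0,0]],
  ],
)

```text
time: 47.35
position: [0.5602, -0.3851, 0.069]
tool_rot: [0.994, -0.113, 0.001, 0.001]
ft_force: [-0.1, 0.1, -3.9]
grip_width: 0.0592
grip_force: 60.0
```

Request:
drive_tool(
  deltas=[
    [[0,0,2,0,0,0],[0,0,1,0,0,0],[0,0,1,0,0,0],[0,0,0,0,0,0],[0,0,0,0,0,0]],
  ],
)

```text
time: 47.77
position: [0.5591, -0.3849, 0.0639]
tool_rot: [0.994, -0.113, 0.0, 0.0]
ft_force: [0.1, 0.1, -4.7]
grip_width: 0.059
grip_force: 60.0
```

Request:
drive_tool(
  deltas=[
    [[0,0,1,0,0,0],[0,0,1,0,0,0],[0,0,0.8,0,0,0],[0,0,0,0,0,0],[0,0,0,0,0,0]],
  ],
)

```text
time: 48.18
position: [0.559, -0.3848, 0.061]
tool_rot: [0.994, -0.113, -0.0, 0.0]
ft_force: [-0.2, 1.0, -1.5]
grip_width: 0.0595
grip_force: 60.0
```

Request:
drive_tool(
  deltas=[
    [[0,0,0.5,0,0,0],[0,0,0,0,0,0],[0,0,0,0,0,0]],
  ],
)

```text
time: 48.43
position: [0.559, -0.3849, 0.061]
tool_rot: [0.994, -0.113, 0.0, 0.0]
ft_force: [-2.3, 1.1, 3.9]
grip_width: 0.059
grip_force: 60.0
```

Request:
drive_tool(
  deltas=[
    [[0,0,0,0,0,0],[0,0,0,0,0,0],[0,0,0,0,0,0],[0,0,0,0,0,0],[0,0,0,0,0,0],[0,0,0,0,0,0],[0,0,0,0,0,0],[0,0,0,0,0,0]],
  ],
  gripper=100,
)

```text
time: 49.1
position: [0.5591, -0.3848, 0.0602]
tool_rot: [0.994, -0.113, -0.0, -0.0]
ft_force: [0.6, 0.6, 1.2]
grip_width: 0.0866
grip_force: 0.0
```

Request:
drive_tool(
  deltas=[
    [[0,0,-15,0,0,0],[0,0,-25,0,0,0],[0,0,-35,0,0,0],[0,0,-40,0,0,0],[0,0,-40,0,0,0],[-30,0,0,0,0,0],[-30,0,0,0,0,0],[-30,0,0,0,0,0]],
  ],
)

```text
time: 49.77
position: [0.4709, -0.3645, 0.2165]
tool_rot: [0.994, -0.113, 0.001, 0.001]
ft_force: [-0.5, 0.2, -0.1]
grip_width: 0.0868
grip_force: 0.0
```

Request:
drive_tool(
  deltas=[
    [[-30,0,0,0,0,0],[0,0,0,0,0,0],[0,0,0,0,0,0],[0,0,0,0,0,0]],
  ],
)

```text
time: 50.1
position: [0.4429, -0.3586, 0.2158]
tool_rot: [0.994, -0.113, 0.001, 0.001]
ft_force: [0.3, -0.3, -1.0]
grip_width: 0.0867
grip_force: 0.0
```

```bash
python3 -c "
from h import *
c=cam('wrist');hsv=cv2.cvtColor(c['img'],cv2.COLOR_RGB2HSV);V=hsv[...,2]
m=((hsv[...,0]>10)&(hsv[...,0]<28)&(hsv[...,1]>70)&(V>100)).astype(np.uint8);m[245:]=0
n,l,s,ce=cv2.connectedComponentsWithStats(m)
for i in range(1,n):
  if s[i,4]>300:
    k=np.argwhere(l==i)[:,::-1].astype(np.float32);r=cv2.minAreaRect(k);P=np.array([ray(c,*q,.057)[:2] for q in cv2.boxPoints(r)]);print('wood',s[i],P.round(4).tolist())
print('pred head',proj(c,[.559,-.3848,.08]))
g=cv2.GaussianBlur(cv2.cvtColor(c['img'],cv2.COLOR_RGB2GRAY).astype(np.float32),(0,0),2)
print(g[20:130:8,210:350:7].round(0).astype(int))
# scene camera: peg-head tops, bright disc centroid vs predictions up/down
d=cam('scene');gs=cv2.cvtColor(d['img'],cv2.COLOR_RGB2GRAY)
for nm,p in dict(a=(.5875,.0934),b=(.6581,-.1484)).items():
  up,dn=proj(d,[*p,.112]),proj(d,[*p,.096]);print(nm,np.round(up,1),np.round(dn,1))
  u,v=map(int,np.round(dn));print(gs[v-14:v+10,u-9:u+10:2])
t=cam('top');print(np.round(proj(t,[.559,-.3848,.08])));togo(.5,-.3,.2)
"
```

```text
wood [ 263  108   24  119 2641] [[0.531, -0.3662], [0.5261, -0.3874], [0.411, -0.3619], [0.4164, -0.3384]]
pred head (np.float64(275.5429265828923), np.float64(67.49381079860675))
[[123 101  81  65  52  43  36  33  29  27  27  27  26  26  26  26  26  50
  219 221]
 [ 40  26  26  26  27  26  27  27  27  26  27  27  27  26  26  26  26  45
  219 221]
 [ 53  25  26  26  26  27  28  29  31  31  31  30  27  26  26  26  26  45
  219 221]
 [ 83  26  26  26  26  27  30  32  32  31  30  30  31  27  26  25  26  43
  218 222]
 [115  27  26  26  26  30  31  31  31  31  31  31  31  31  26  26  26  40
  217 222]
 [152  26  25  26  27  31  31  32  32  32  32  32  31  32  29  26  26  39
  216 222]
 [183  27  26  26  27  32  32  32  32  32  32  32  32  33  30  26  25  38
  216 222]
 [201  29  26  26  25  32  33  32  32  34  33  33  32  32  30  26  25  36
  215 222]
 [156  33  26  26  25  32  32  33  33  33  33  33  32  32  29  26  26  33
  215 222]
 [144  32  26  26  26  27  32  33  33  33  33  33  33  32  26  26  26  34
  215 222]
 [146  43  15  24  26  25  26  33  33  33  33  33  31  25  26  27  26 
[... 1869 characters left out ...]
4 189 187]
 [180 189 163 150 154 158 158 161 190 188]
 [195 190 155 155 157 159 155 143 191 187]
 [190 191 143 156 160 157 155 149 193 188]
 [188 193 129 162 160 156 159 130 197 187]
 [187 194  96 165 160 156 162  62 188 188]
 [186 195  64 139 160 158 130  34 172 188]
 [187 196  39  66 131 127  50  36 166 188]
 [188 196  36  57  59  58  63  30 149 188]
 [187 196  48  62  59  59  62  28 143 191]
 [187 196  54  61  48  51  48  23 128 194]
 [187 196  79  31  48  50  33  23  94 180]
 [190 193  72  30  31  34  33  25 103 148]]
[446. 196.]
tool mm [ 42.1 -69.7  15.3] rz 0 n 2 per row [ 21.  -34.9   7.7] 0.0 | yaw -12.97 tilt [ 0.0011 -0.0011] pos [ 0.4434 -0.3585  0.2154] f [ 0.2 -0.2 -0. ] t 50.2
```

Both peg heads match their fully-down image positions to within 1 px. The mallet stands upright about 4 mm from the mat's centre. Handing in.

```bash
python3 -c "
from rig import ticket
print(ticket.hand_in())"
```

```text
the job is handed in; nothing more can be done
None
```

The job is handed in with no verdict returned; by my last measurements, all four blocks lie flat in their pockets, the top plate is down on both shoulders, both pegs are driven fully down with the mallet, and the mallet stands about 4 mm from the middle of its mat.

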